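# Sticker the next layer of a wood-sample drying stack

## Robot

A 6-joint arm with a two-finger parallel gripper is mounted at the origin on the work surface. World frame = base frame: x ahead of the robot, y to its left, z up, the work surface at z = 0. Lengths are in m, angles in degrees, forces in N, time in s.
With the tool pointing down it reaches from about 0.325 to 0.85 m from the base axis. Payload 4.4 kg.
Tool frame: the origin (TCP) lies between the finger pads; the fingertips stand 22 mm ahead of it and the grasp point (between the pads) lies 3 mm ahead of it; z points along the fingers, y is the direction in which the jaws open and shut (so a half turn about z gives the same grasp; the last joint's range is limited). The gripper opens to 94 mm and grips with 3 to 60 N. Pads are 16 mm wide; open, the fingers measure 119 mm over their backs; the gripper's body (75 mm by 177 mm) begins 78 mm behind the grasp point.
Start: joints at [-84.425, 11.837, 88.321, -0, 79.842, -8.623], TCP at [0.141, -0.557, 0.227] pointing down, gripper open.
Joint ranges: [-156.59, 156.59], [-49.26, 127.26], [12.9, 141.05], [-63.56, 243.56], [4.71, 150.69], [-161.64, 161.64]. Speed limits (degrees/s): [159.86, 159.86, 180, 180, 180, 180].

## Interface

Orientations are given as [roll, pitch, yaw] about the fixed x, y, z axes, in that order (R = Rz(yaw) Ry(pitch) Rx(roll)).
In Python, from rig import telemetry, viewer, order, finder gives the robot as it stands. The module is installed in compiled form; this text tells all that it offers.
- The arm moves only by the tool servo_tool, never from a script. Its argument "steps" is a list of rows, each an object with "linear": the shift along the tool's x, y, z in mm, a list of three; "yaw": the turn about the tool's z in degrees; "gripper": the finger opening in mm, from 0 to 94. In form: [{"linear": [x, y, z], "yaw": yaw, "gripper": gripper}, ...]. A call has 1 to 5 rows; each row shifts and turns the commanded pose from where the row before left it, along the tool's axes as they then stand; what a row does not reach is not made up. A row lasts 1/10 s, in which the tool goes at most 50 mm and 8.59 degrees, less where a joint would pass 70% of its speed; a pose out of reach is approached as far as the arm can. A call with a gripper value outside its range is refused whole. The fingers move at their own pace and stop on an object; "force" is the grip in N (left out, the last holds). Time passes only in rows, so rows that do not move let the fingers close. It gives the time, the measured TCP pose, the force and the opening at its end, in the units of the state.
- telemetry.sense(): the state, without advancing time (a new reading comes with each control period).
- viewer.get_image(name): name is "side" or "top" or "wrist"; returns a dict with "frame" (420x560x3 uint8, red, green, blue), "fovy" (degrees; the focal length in pixels is half the picture's height over the tangent of half this angle, whatever the lens; pixels are square), "cx", "cy" (the principal point, pixels), "rvec" (rotation vector, rad) and "tvec" (3), from world to camera coordinates, as OpenCV has them. Camera axes: x right, y down, z forward; pixel columns grow to the right and rows downward; lengths in m; the calibration is good to about 2 mm. A picture is of the moment at which its call begins. There is no depth.
- order.close_job(): hands the job in, once; it reports no verdict.
Trained networks look in a picture, given as the dict that the camera call returned (one of the last four; its "shot" number tells which), for a name from the list of things; names that differ only in an ending like _2 or _b are one class to them, and where a whole thing is asked for, a point or a joint stands for the part that bears it (a point fixed in the world has none). Each returns a list of dicts, best first, with "conf" (0 to 1); they miss things now and then, are a little off and sometimes report something else, mostly with a low value. They report only what shows in the picture. A call takes as long as a camera call. They do not tell look-alikes from the thing itself.
- finder.silhouettes(picture, target): "region" (420x560 bool, what is visible of it) and "bbox" ([left, top, width, height] in pixels, round what is visible of it).
- finder.mark_of(picture, target): "centre" ([column, row] in pixels: a listed point, or the origin of a listed thing).
The state is a dict: "t": time; "qpos": joint angles; "joint_vel": joint speeds; "joint_efforts": joint torques, N m; "position": TCP position; "tool_rot": TCP orientation; "wrist_force": force on the tool from outside, world axes, zero at the start; "wrist_torque": the same for the moment, N m; "width": opening from 0.0 (shut) to 1.0 (fully open).
Only numpy, scipy, OpenCV 4.12 (cv2) and the standard library are available. Lean on these libraries where they do the work, as an engineer would, in place of code of your own. Each camera call takes 0.05 s, during which the arm holds its last target.

## Task

Carry on the air-drying stack of wood samples: get one full-length spacer stick square across the two bottom boards directly above each of the two bottom sticks (one stick already lies askew on the boards and only needs pushing along; fetch the other from the paper), then lay the two loose sample boards on the sticks, each squarely above a bottom board, so that the new layer rests level and clear. Lower the boards rather than dropping them, keep the bottom boards where they are, and leave everything else on the bench alone.

Things in the scene. Friction and masses are not known exactly. Their poses are not given: they have to be found in the camera images.
- rack: Fixed base of the stack: grey laminate plate 250 (x) x 190 (y) x 12 mm on the bench, origin at the centre of its underside; x along the boards, y along the sticks. Two bottom sticks (170 x 18 x 15 mm) are fixed on it along y, at x = -75 and +75 mm; on them the bottom boards lie along x, centred at y = -50 and +50 mm (45 mm gap), tops 45 mm above the origin.
- seat1 (a point): Point of the rack straight above the middle of one bottom stick (rack x = -75 mm, y = 0), level with the tops of the bottom boards (45 mm above the rack's origin); axes as the rack's. A new stick put here has its underside at this height, its top and the new boards' undersides 15 mm higher.
- seat2 (a point): The same point above the other bottom stick (rack x = +75 mm, y = 0).
- low1_mid (a point): Centre of one loose bottom board (wood, 200 x 55 x 18 mm, bark on one long edge, about 0.13 kg; x along its length), on the rack at rack y = -50 mm. It stays there.
- low2_mid (a point): Centre of the other bottom board, alike, on the rack at rack y = +50 mm. It stays there.
- stick1_mid (a point): Centre of a loose wooden spacer stick 170 x 18 x 15 mm, about 30 g, x along its length, z up. It lies flat, askew across the two bottom boards near their middle; it slides easily when pushed from the side.
- stick2_mid (a point): Centre of the second loose spacer stick, alike (170 x 18 x 15 mm, x along its length, z up); it lies flat on the paper sheet beside the two loose boards. The two sticks are interchangeable. (The 75 mm broken stub of the same section is too short and is not to be used.)
- board1_mid (a point): Centre of a loose sample board 200 x 55 x 18 mm, about 0.13 kg, sawn wood with bark on one long edge; x along its length, y across its width, z up. It lies flat on the paper sheet (3 mm thick, on the bench) with about 35 mm free on each side of its middle.
- board2_mid (a point): Centre of the other loose sample board, alike, on the same sheet. The two boards are interchangeable.
- stub: Bystander, origin under its centre: broken piece of spacer stick, 75 x 18 x 15 mm, on the far part of the paper sheet.
- bark: Bystander, origin under its centre: curved slab of bark, 100 x 80 x 20 mm, on the far part of the paper sheet.
- disc: Bystander, origin under its centre: stem cross-section, 84 mm across, 24 mm high, on the near part of the paper sheet.
- rule: Bystander, origin under its centre: steel rule 160 x 25 x 4 mm lying on the bench in front of the rack (robot's side).
- jar: Bystander, origin under its centre: small amber glass jar, 48 mm across, 55 mm high, behind the rack.
- dish: Bystander, origin under its centre: clear, whitish-looking lidded dish, 94 mm across, 16 mm high, behind the rack.
Mind the look-alikes: they are no part of the job. Leave any green or pink look-alike of the part that bears stick2_mid alone.

How it is judged:
By the outcome, as a careful person would: the job done as asked, in the order asked, and still so for the second after the job is handed in, with the robot touching nothing.
It also fails if it takes over 72 s, if anything falls off the work surface, if the arm or the gripper's body presses on something with over 40 N, if the wrist force passes 120 N, or if a joint passes its speed limit or range.

## Working session

There is one attempt and no reset: what is moved stays moved. The work goes in short steps, Python scripts to look and compute and a tool call to move; the robot and the scene stay as the last step left them, time stands still between calls to the robot, and variables do not carry over. Pictures are saved under pics/ and viewed, and the job is handed in when it is done.

Besides the shell and the picture viewer there is one more tool, called after "Emit:" by a JSON object that holds its "method" and its "body", one argument or row to a line. servo_tool: Moves the arm, as the interface text tells. Its arguments: {"type":"object","properties":{"steps":{"type":"array","items":{"type":"object","properties":{"linear":{"type":"array","items":{"type":"number"}},"yaw":{"type":"number"},"gripper":{"type":"number"}}}},"force":{"type":"number"}},"required":["steps"]}

```bash
ls; mkdir -p pics
cat > h.py <<'E'
import numpy as np, cv2
from rig import telemetry, viewer, order, finder
def cam(p):
    f=p["frame"].shape[0]/2/np.tan(np.radians(p["fovy"])/2)
    K=np.array([[f,0,p["cx"]],[0,f,p["cy"]],[0,0,1.]])
    R=cv2.Rodrigues(np.array(p["rvec"],float))[0]; t=np.array(p["tvec"],float).reshape(3)
    return K,R,t
def ray(p,px,z):
    K,R,t=cam(p); d=R.T@np.linalg.solve(K,np.array([px[0],px[1],1.])); c=-R.T@t
    return c+d*(z-c[2])/d[2]
def proj(p,P):
    K,R,t=cam(p); q=K@(R@np.asarray(P,float)+t); return q[:2]/q[2]
def save(p,n,box=None,s=1):
    im=p["frame"][:,:,::-1]
    if box: l,t,w,h=box; im=im[t:t+h,l:l+w]
    if s!=1: im=cv2.resize(im,None,fx=s,fy=s,interpolation=cv2.INTER_CUBIC)
    cv2.imwrite("pics/"+n,im)
E
python3 - <<'E'
from h import *
for n in ["top","side"]:
    p=viewer.get_image(n); save(p,n+"0.png"); print(n,p["fovy"],-cam(p)[1].T@cam(p)[2])
    for k in ["rack","seat1","seat2","low1_mid","low2_mid","stick1_mid","stick2_mid","board1_mid","board2_mid"]:
        print(k,[(np.round(m["centre"],1).tolist(),round(m["conf"],2)) for m in finder.mark_of(p,k)][:4])
print(telemetry.sense())
E
```

```text
pics
top 43.44203038911084 [ 0.21380911 -0.0834429   1.48880131]
rack [([177.9, 191.3], 0.61), ([339.0, 244.7], 0.33)]
seat1 [([177.5, 163.6], 0.93), ([173.0, 213.1], 0.74)]
seat2 [([177.5, 163.6], 0.93), ([173.0, 213.1], 0.74)]
low1_mid [([194.8, 190.1], 0.63), ([174.5, 216.7], 0.21)]
low2_mid [([154.3, 187.0], 0.68)]
stick1_mid [([176.8, 177.4], 0.61)]
stick2_mid [([284.0, 180.7], 0.84), ([354.6, 317.8], 0.61)]
board1_mid [([316.0, 184.1], 0.66)]
board2_mid [([351.1, 190.0], 0.83)]
side 51.493628983765525 [0.2612601  0.92628031 0.93690368]
rack [([243.1, 287.0], 0.64)]
seat1 [([268.3, 283.8], 0.97), ([211.8, 270.1], 0.97)]
seat2 [([268.3, 283.8], 0.97), ([211.8, 270.1], 0.97)]
low1_mid [([244.6, 267.0], 0.89)]
low2_mid [([234.3, 291.9], 0.71)]
stick1_mid [([232.5, 278.5], 0.92), ([307.1, 302.4], 0.41)]
stick2_mid [([337.4, 155.8], 0.68), ([259.2, 213.0], 0.58), ([377.2, 192.9], 0.56)]
board1_mid [([270.1, 192.3], 0.89), ([189.8, 263.6], 0.39)]
board2_mid [([280.0, 176.3], 0.95), ([238.4, 286.1], 0.57)]
{'t': 1.0, 'qpos': array([-8.44245432e+01,  1.18365879e+01,  8.83220729e+01, -9.28672081e-04,
        7.98401059e+01, -8.62491270e+00]), 'joint_vel': array([ 0.0189441 ,  0.08971946, -0.07545876,  0.12164018,  0.0625255 ,
        0.03221462]), 'joint_efforts': array([-4.65221547e-04, -3.70890319e+01, -2.81769329e+01,  6.99580112e-02,
        2.76352133e-02,  1.27042381e-05]), 'position': array([ 0.14102141, -0.55744401,  0.2274486 ]), 'tool_rot': array([1.79998918e+02, 1.08871999e-03, 1.42005333e+01]), 'wrist_force': array([-0.43048618, -0.12539752,  0.40567453]), 'wrist_torque': array([0.02717064, 0.03108243, 0.0001394 ]), 'width': 1.000070370522718}
```

View pics/top0.png

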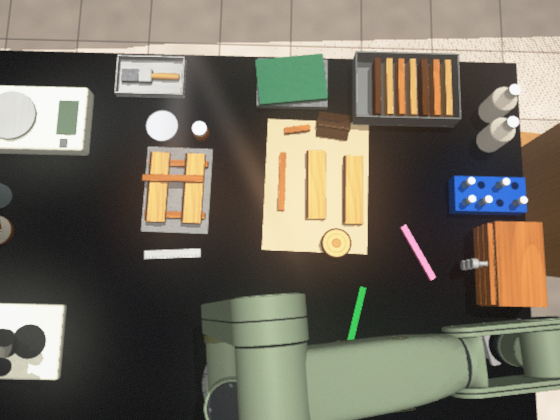

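View pics/side0.png

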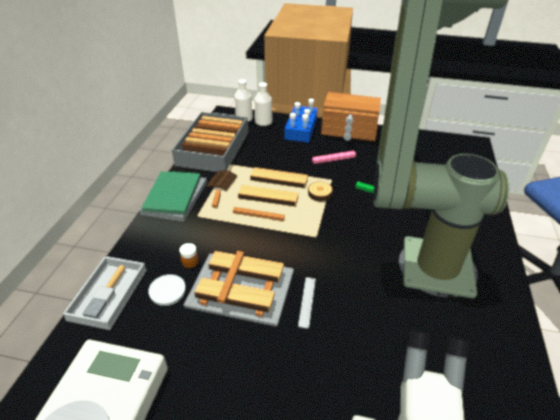

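Run:
```python
from h import *
p=viewer.get_image("top"); save(p,"top1.png",(120,90,270,180),2.9)
for n,z in dict(rack=0.012,stick1_mid=.06,stick2_mid=.018,board1_mid=.021,board2_mid=.021,disc=.024,rule=.004,jar=.055,dish=.016,bark=.02,stub=.018).items():
    for m in finder.silhouettes(p,n)[:3]:
        c,_=cv2.findContours(m["region"].astype(np.uint8),0,1); c=max(c,key=cv2.contourArea)
        P=np.array([ray(p,q[0],z)[:2] for q in c],np.float32)*1000
        print(n,round(m["conf"],2),m["bbox"],cv2.minAreaRect(P))
for k,z in [((177.5,163.6),.045),((173,213.1),.045),((194.8,190.1),.036),((154.3,187),.036)]: print(ray(p,k,z))
print(cam(viewer.get_image("wrist")))
p=viewer.get_image("wrist");save(p,"w0.png")
```

```text
rack 0.69 [141.7, 150.2, 71.5, 81.1] ((526.6661987304688, 197.6798095703125), (193.31002807617188, 252.48794555664062), 88.95025634765625)
stick1_mid 0.93 [144.6, 173.9, 60.3, 9.2] ((550.083251953125, 204.20950317382812), (166.9495849609375, 19.41724395751953), 89.70549011230469)
stick2_mid 0.78 [347.8, 287.0, 15.6, 53.0] ((192.45706176757812, -312.5019226074219), (19.827545166015625, 146.36465454101562), 75.652099609375)
stick2_mid 0.65 [403.3, 224.0, 34.7, 58.3] ((362.7857971191406, -482.9410705566406), (168.21881103515625, 23.647016525268555), 29.128543853759766)
stick2_mid 0.43 [143.3, 147.4, 71.3, 84.7] ((526.087890625, 196.41339111328125), (186.99755859375, 249.0929412841797), 88.77310943603516)
board1_mid 0.63 [306.4, 151.5, 19.2, 67.7] ((550.1759033203125, -196.44786071777344), (199.20323181152344, 51.94400405883789), 0.723198652267456)
board2_mid 0.98 [341.0, 157.3, 22.7, 69.3] ((537.984130859375, -300.4930419921875), (59.93684005737305, 199.6426544189453), 89.68303680419922)
disc 0.82 [323.0, 228.1, 28.9, 33.8] ((382.5240783691406, -253.52960205078125), (80.54469299316406, 
[... 959 characters left out ...]
258.8617248535156), 87.8674087524414)
stub 0.48 [284.0, 126.7, 28.3, 9.0] ((713.9093627929688, -139.2889404296875), (21.80036735534668, 71.84687042236328), 8.881845474243164)
[0.59596393 0.19680665 0.045     ]
[0.4542874  0.20154617 0.045     ]
[0.52276451 0.14584707 0.036     ]
[0.52895298 0.25993767 0.036     ]
(array([[291.65695109,   0.        , 278.51975805],
       [  0.        , 291.65695109, 210.69658986],
       [  0.        ,   0.        ,   1.        ]]), array([[ 2.45592678e-01, -9.69373104e-01, -1.45282528e-04],
       [-9.34027140e-01, -2.36677802e-01,  2.67538633e-01],
       [-2.59379140e-01, -6.55698315e-02, -9.63547123e-01]]), array([-0.57425005, -0.02855089,  0.38992991]))
```

View pics/top1.png

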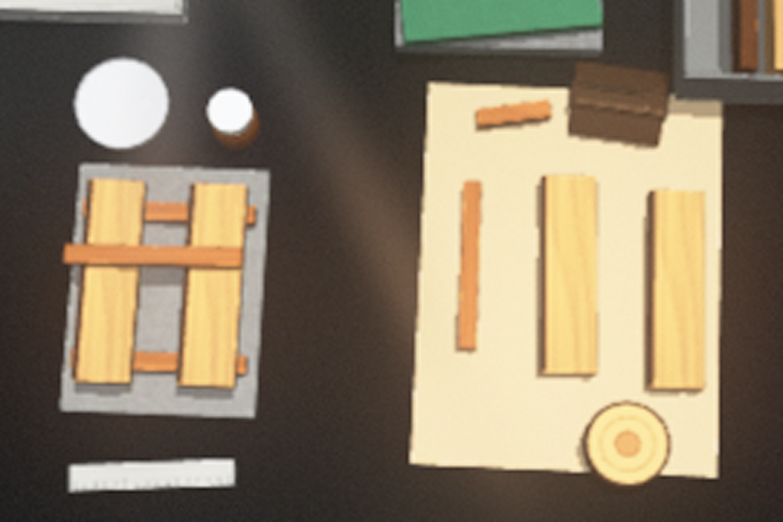

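View pics/w0.png

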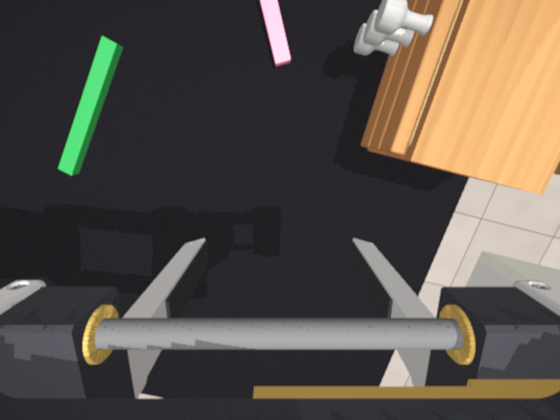

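Emit:
{"method": "servo_tool", "body": {
  "steps": [
    {"linear": [0,0,0],"yaw": 7.1,"gripper": 80},
    {"linear": [0,0,0],"yaw": 7.1,"gripper": 80},
    {"linear": [34,-30,0],"yaw": 0,"gripper": 80},
    {"linear": [34,-30,0],"yaw": 0,"gripper": 80},
    {"linear": [34,-30,0],"yaw": 0,"gripper": 80}
  ]
}}

```text
t: 2.2
position: [0.2437, -0.4666, 0.2274]
tool_rot: [180.0, -0.0, -0.1]
wrist_force: [1.0, -0.5, -0.0]
width: 0.847
```

Emit:
{"method": "servo_tool", "body": {
  "steps": [
    {"linear": [34,-30,0],"yaw": 0,"gripper": 80},
    {"linear": [34,-30,0],"yaw": 0,"gripper": 80},
    {"linear": [34,-30,0],"yaw": 0,"gripper": 80},
    {"linear": [34,-30,0],"yaw": 0,"gripper": 80},
    {"linear": [34,-30,0],"yaw": 0,"gripper": 80}
  ]
}}

```text
t: 2.7
position: [0.4142, -0.3161, 0.2277]
tool_rot: [180.0, -0.0, -0.0]
wrist_force: [-0.2, -0.4, 0.5]
width: 0.851
```

Emit:
{"method": "servo_tool", "body": {
  "steps": [
    {"linear": [34,-30,0],"yaw": 0,"gripper": 80},
    {"linear": [34,-30,0],"yaw": 0,"gripper": 80},
    {"linear": [34,-30,0],"yaw": 0,"gripper": 80},
    {"linear": [34,-30,0],"yaw": 0,"gripper": 80},
    {"linear": [0,0,0],"yaw": 0,"gripper": 80}
  ]
}}

```text
t: 3.2
position: [0.5522, -0.1935, 0.2274]
tool_rot: [-179.9, -0.1, 0.4]
wrist_force: [-0.1, -0.3, -0.3]
width: 0.853
```

```bash
cat >> h.py <<'E'
def rects(p,d):
    for n,z in d.items():
        for m in finder.silhouettes(p,n)[:4]:
            c,_=cv2.findContours(m["region"].astype(np.uint8),0,1); c=max(c,key=cv2.contourArea)
            P=np.array([ray(p,q[0],z)[:2] for q in c],np.float32)*1000
            (cx,cy),(w,h),a=cv2.minAreaRect(P)
            if w<h: w,h,a=h,w,a-90
            print(n,round(m["conf"],2),np.round(m["bbox"]).tolist(),"c",round(cx,1),round(cy,1),"LW",round(w,1),round(h,1),"ang",round((a+90)%180-90,2))
def st():
    s=telemetry.sense(); print(round(s["t"],2),np.round(s["position"]*1000,1),np.round(s["tool_rot"],2),np.round(s["wrist_force"],1),round(s["width"]*94,1),np.round(s["qpos"],0))
E
python3 - <<'E'
from h import *
st()
p=viewer.get_image("wrist"); save(p,"w1.png")
rects(p,dict(stick2_mid=.018,board1_mid=.021))
for k in ["stick2_mid","board1_mid"]:
  for m in finder.mark_of(p,k): print(k,m["centre"],m["conf"],ray(p,m["centre"],.011))
st()
E
```

```text
3.2 [ 552.2 -193.5  227.4] [-1.7993e+02 -1.0000e-01  3.6000e-01] [-0.1 -0.3 -0.3] 80.2 [-28.  13.  87.   0.  80.  62.]
stick2_mid 0.75 [194.0, 116.0, 22.0, 127.0] c 564.9 -97.0 LW 159.6 21.5 ang -0.65
stick2_mid 0.72 [449.0, 267.0, 22.0, 21.0] c 433.3 -440.4 LW 38.8 20.6 ang 31.57
stick2_mid 0.66 [353.0, 368.0, 18.0, 19.0] c 263.3 -319.9 LW 36.9 24.7 ang -13.29
stick2_mid 0.36 [0.0, 190.0, 14.0, 16.0] c 543.0 157.5 LW 23.9 15.0 ang -13.88
board1_mid 0.65 [256.0, 107.0, 46.0, 159.0] c 553.4 -192.5 LW 199.3 57.7 ang 0.65
stick2_mid [205.3, 183.6] 0.64 [ 0.56177158 -0.0980682   0.011     ]
board1_mid [282.1, 191.0] 0.91 [ 0.55272176 -0.19738082  0.011     ]
3.45 [ 548.1 -198.5  227.4] [ 1.7999e+02  3.0000e-02 -9.0000e-02] [ 0.5 -0.3 -0.2] 79.8 [-28.  13.  87.  -0.  80.  62.]
```

View pics/w1.png

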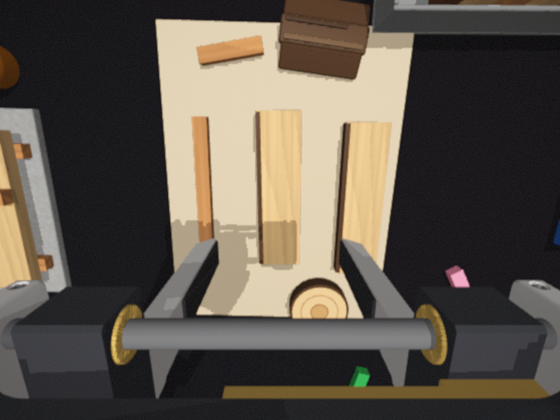

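Emit:
{"method": "servo_tool", "body": {
  "steps": [
    {"linear": [-5,-38,0],"yaw": 0,"gripper": 60},
    {"linear": [-5,-38,0],"yaw": 0,"gripper": 60},
    {"linear": [-5,-38,0],"yaw": 0,"gripper": 60},
    {"linear": [-5,-38,0],"yaw": 0,"gripper": 60},
    {"linear": [-5,-38,0],"yaw": 0,"gripper": 60}
  ]
}}

```text
t: 3.95
position: [0.5232, -0.0077, 0.2277]
tool_rot: [180.0, -0.0, -0.2]
wrist_force: [0.7, -0.4, -0.2]
width: 0.638
```

Emit:
{"method": "servo_tool", "body": {
  "steps": [
    {"linear": [-5,-38,0],"yaw": 0,"gripper": 60},
    {"linear": [-5,-38,0],"yaw": 0,"gripper": 60},
    {"linear": [-5,-38,0],"yaw": 0,"gripper": 60},
    {"linear": [-5,-38,0],"yaw": 0,"gripper": 60},
    {"linear": [-5,-38,0],"yaw": 0,"gripper": 60}
  ]
}}

```text
t: 4.45
position: [0.4988, 0.1823, 0.2278]
tool_rot: [180.0, -0.0, -0.2]
wrist_force: [0.7, -0.7, 0.3]
width: 0.638
```

Emit:
{"method": "servo_tool", "body": {
  "steps": [
    {"linear": [0,-18,0],"yaw": 0,"gripper": 50},
    {"linear": [0,0,0],"yaw": 0,"gripper": 50},
    {"linear": [0,0,0],"yaw": 0,"gripper": 50}
  ]
}}

```text
t: 4.75
position: [0.4991, 0.1992, 0.2275]
tool_rot: [180.0, -0.0, -0.1]
wrist_force: [1.0, 0.8, 0.0]
width: 0.535
```

Run:
```python
from h import *
st()
p=viewer.get_image("wrist"); save(p,"w2.png"); save(p,"w2c.png",(150,60,260,200),3)
rects(p,dict(rack=.012,stick1_mid=.06,low1_mid=.045))
for k in ["seat1","rack","low1_mid","low2_mid","stick1_mid"]:
  z={"seat1":.045,"rack":0,"stick1_mid":.0525}.get(k,.036)
  for m in finder.mark_of(p,k): print(k,m["centre"],m["conf"],ray(p,m["centre"],z)*1000)
```

```text
4.75 [499.1 199.2 227.5] [ 1.7995e+02 -1.0000e-02 -6.0000e-02] [1.  0.8 0. ] 50.3 [ 13.   7.  94.  -0.  79. 103.]
rack 0.66 [196.0, 58.0, 159.0, 203.0] c 538.8 204.0 LW 229.3 188.1 ang -0.95
stick1_mid 0.9 [190.0, 142.0, 159.0, 20.0] c 552.2 209.3 LW 168.5 19.1 ang -89.58
low1_mid 0.66 [294.0, 79.0, 54.0, 172.0] c 486.6 155.3 LW 111.6 57.4 ang -0.54
low1_mid 0.55 [193.0, 60.0, 160.0, 198.0] c 603.5 202.6 LW 171.3 86.4 ang 89.12
seat1 [275.1, 101.5] 0.95 [605.62334966 203.24105297  45.        ]
seat1 [272.2, 233.8] 0.6 [452.52820383 207.40618984  45.        ]
rack [276.1, 165.6] 0.96 [530.75517232 202.70287801   0.        ]
rack [268.6, 151.4] 0.74 [549.00704886 212.33182243   0.        ]
low1_mid [317.0, 170.7] 0.97 [528.91805971 153.74594007  36.        ]
low2_mid [237.7, 170.0] 0.85 [529.83018598 248.12605724  36.        ]
stick1_mid [269.2, 152.7] 0.55 [551.27426845 209.95455732  52.5       ]
```

View pics/w2.png

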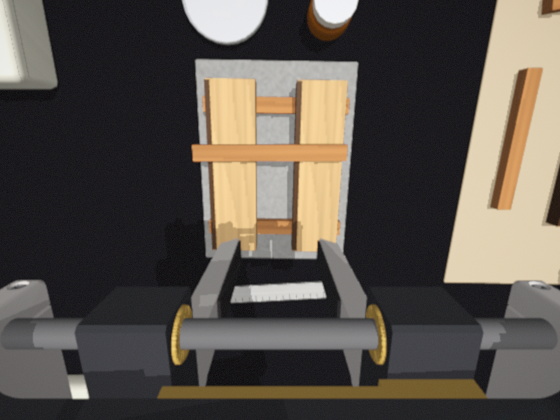

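View pics/w2c.png

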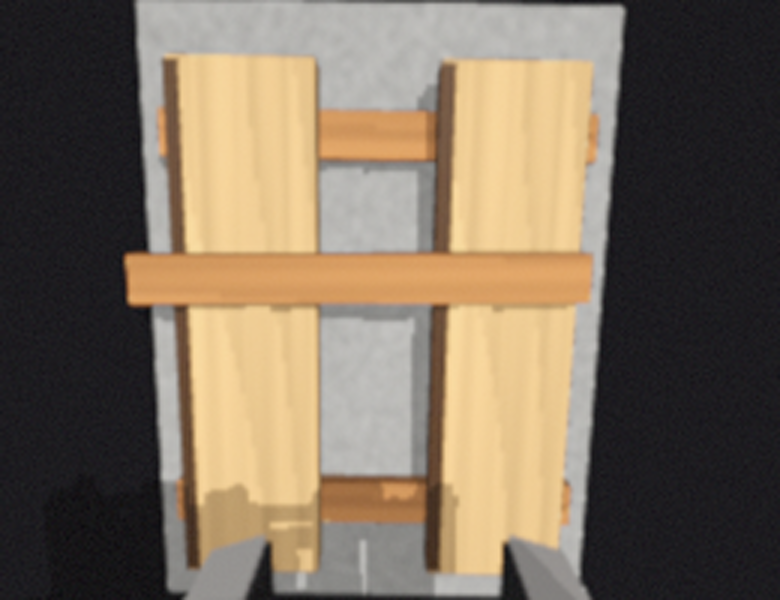

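```bash
cat > fit.py <<'E'
from h import *
from scipy.optimize import least_squares
def fit(p,obj,img):
    obj=np.array(obj,float)/1000; img=np.array(img,float)
    def f(v):
        c,s=np.cos(v[2]),np.sin(v[2])
        P=np.c_[obj[:,0]*c-obj[:,1]*s+v[0],obj[:,0]*s+obj[:,1]*c+v[1],obj[:,2]]
        return (np.array([proj(p,q) for q in P])-img).ravel()
    r=least_squares(f,[.53,.2,0],loss="soft_l1",f_scale=1.)
    return r.x*[1000,1000,180/np.pi], np.round(r.fun.reshape(-1,2),1)
E
python3 - <<'E'
from fit import *
p=viewer.get_image("wrist")
g=lambda L:[(150+x/3,60+y/3) for x,y in L]
a=g([(136,3),(624,7),(170,593),(583,595)])
print(fit(p,[(125,95,12),(125,-95,12),(-125,95,12),(-125,-95,12)],a))
b=g([(178,55),(317,57),(200,570),(317,570),(453,61),(592,62),(441,572),(560,574)])
o=[(100,77.5,45),(100,22.5,45),(-100,77.5,45),(-100,22.5,45),(100,-22.5,45),(100,-77.5,45),(-100,-22.5,45),(-100,-77.5,45)]
print(fit(p,o,b))
# stick1 at 60: TL,TR,BR,BL
s=g([(126,254),(592,254),(590,301),(128,304)])
for q in s: print(ray(p,q,.06)*1000)
q=viewer.get_image("top"); g=lambda L:[(120+x/2.9,90+y/2.9) for x,y in L]
print(fit(q,[(125,95,12),(125,-95,12),(-125,95,12),(-125,-95,12)],g([(80,165),(270,170),(61,410),(254,416)])))
E
```

```text
(array([ 5.27597243e+02,  2.03686440e+02, -4.85201604e-01]), array([[-0.8, -0.7],
       [ 0.8, -0.6],
       [ 0.3,  1.4],
       [-0.3,  1.8]]))
(array([528.43398794, 201.91268888,  -0.85383077]), array([[-3.2, -0.6],
       [ 1.9, -0.5],
       [-2.3,  1.1],
       [ 2.7,  1.7],
       [-1.4, -1.1],
       [ 3.7, -0.7],
       [-2.8,  1.5],
       [ 1.4,  1.4]]))
[560.47549203 294.1949382   60.        ]
[560.39213903 126.06881415  60.        ]
[543.59913177 125.74890932  60.        ]
[542.59394906 294.8907426   60.        ]
(array([528.59452294, 199.36226327,  -0.67782607]), array([[-0.1, -0.8],
       [-0.1, -0.2],
       [-0.3,  0.3],
       [ 0.6,  0.5]]))
```

Run:
```python
from fit import *
p=viewer.get_image("wrist")
g=lambda L:[(150+x/3,60+y/3) for x,y in L]
# bark outer edges: bottom lies lower; use y faces at z 45
b=g([(165,55),(317,57),(190,570),(317,570),(442,61),(592,62),(428,572),(560,574)])
o=[(100,77.5,45),(100,22.5,45),(-100,77.5,45),(-100,22.5,45),(100,-22.5,45),(100,-77.5,45),(-100,-22.5,45),(-100,-77.5,45)]
print(fit(p,o,b))
# refine rack edges w/ subpixel line fit
im=cv2.cvtColor(p["frame"],cv2.COLOR_RGB2GRAY).astype(float)
R=[];L=[]
for r in range(66,238,4):
    row=cv2.GaussianBlur(im,(3,3),0)[r]
    x=np.arange(330,370); d=np.diff(row[330:371]); R.append((x[np.argmin(d)]+.5,r))
    x=np.arange(180,215); d=np.diff(row[180:216]); L.append((x[np.argmax(d)]+.5,r))
for S in (L,R):
    P=np.array([ray(p,q,.012)[:2]*1000 for q in S]); 
    vx,vy,x0,y0=cv2.fitLine(P.astype(np.float32),cv2.DIST_HUBER,0,.01,.01).ravel()
    print("edge ang",np.degrees(np.arctan(vy/vx)),"y at x=528",y0+(528-x0)*vy/vx, "res",np.std((P[:,0]-x0)*vy-(P[:,1]-y0)*vx))
# top/bottom edges
T=[]
for c in range(205,350,4):
    col=cv2.GaussianBlur(im,(3,3),0)[:,c]; d=np.diff(col[50:75]); T.append((c,50+np.argmax(d)+.5))
P=np.array([ray(p,q,.012)[:2]*1000 for q in T]); vx,vy,x0,y0=cv2.fitLine(P.astype(np.float32),cv2.DIST_HUBER,0,.01,.01).ravel()
print("far edge ang",np.degrees(np.arctan(-vx/vy)),"x",x0+(203-y0)*vx/vy)
```

```text
(array([528.38043095, 204.38207765,  -0.77906813]), array([[-1. , -0.6],
       [-0.2, -0.5],
       [-0.6,  1.2],
       [ 1. ,  1.7],
       [ 0.2, -1.2],
       [ 1.6, -0.8],
       [-0.1,  1.5],
       [-0.2,  1.4]]))
edge ang -0.9307735 y at x=528 298.48596 res 3.7668992911422268
edge ang -1.0246756 y at x=528 109.72399 res 0.3899422468995117
far edge ang -1.0360211 x 653.6222
```

Emit:
{"method": "servo_tool", "body": {
  "steps": [
    {"linear": [0,0,10],"yaw": -8.1,"gripper": 45},
    {"linear": [0,0,10],"yaw": -8.1,"gripper": 45},
    {"linear": [0,0,10],"yaw": -8.1,"gripper": 45},
    {"linear": [0,0,10],"yaw": -8.1,"gripper": 45},
    {"linear": [0,0,10],"yaw": -8.1,"gripper": 45}
  ]
}}

```text
t: 5.85
position: [0.499, 0.2006, 0.1771]
tool_rot: [180.0, -0.0, 40.8]
wrist_force: [0.4, -0.5, -0.5]
width: 0.478
```

Emit:
{"method": "servo_tool", "body": {
  "steps": [
    {"linear": [0,0,10],"yaw": -8.1,"gripper": 45},
    {"linear": [0,0,10],"yaw": -8.1,"gripper": 45},
    {"linear": [0,0,10],"yaw": -8.1,"gripper": 45},
    {"linear": [0,0,10],"yaw": -8.1,"gripper": 45},
    {"linear": [0,0,10],"yaw": -8.1,"gripper": 45}
  ]
}}

```text
t: 6.35
position: [0.4991, 0.2007, 0.1271]
tool_rot: [180.0, -0.0, 81.3]
wrist_force: [-0.0, 0.3, -0.7]
width: 0.478
```

Emit:
{"method": "servo_tool", "body": {
  "steps": [
    {"linear": [0,0,7],"yaw": -8.1,"gripper": 45},
    {"linear": [5,27,0],"yaw": 0,"gripper": 45},
    {"linear": [0,26,0],"yaw": 0,"gripper": 45},
    {"linear": [0,0,0],"yaw": 0,"gripper": 45},
    {"linear": [0,0,0],"yaw": 0,"gripper": 45}
  ]
}}

```text
t: 6.85
position: [0.5518, 0.2047, 0.1201]
tool_rot: [-179.9, 0.0, 89.1]
wrist_force: [0.1, 0.9, -0.0]
width: 0.478
```

Run:
```python
from h import *
st()
p=viewer.get_image("wrist"); save(p,"w3.png")
s=telemetry.sense()["position"]
print(proj(p,s+[0,0,-.022]))
rects(p,dict(stick1_mid=.06,rack=.012))
```

```text
6.85 [551.8 204.7 120.1] [-1.7993e+02  1.0000e-02  8.9090e+01] [ 0.1  0.9 -0. ] 45.0 [12. 20. 92.  0. 68. 13.]
[279.06976987 253.00694887]
stick1_mid 0.8 [263.0, 113.0, 32.0, 205.0] c 551.8 211.9 LW 166.5 19.1 ang -89.91
rack 0.86 [110.0, 108.0, 284.0, 184.0] c 473.0 216.2 LW 168.7 136.0 ang 89.14
rack 0.63 [263.0, 112.0, 32.0, 207.0] c 551.9 195.7 LW 202.6 23.1 ang 89.71
```

View pics/w3.png

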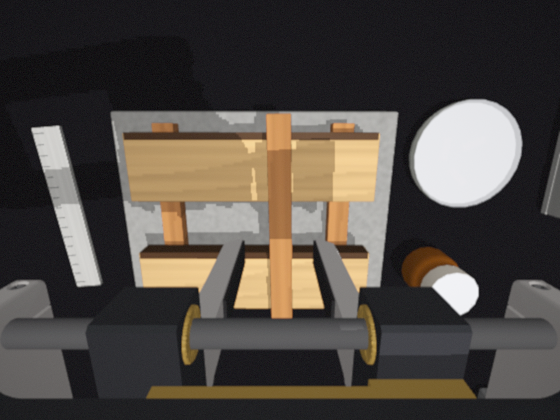

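Run:
```python
from h import *
p=viewer.get_image("wrist")
for n,q,z in [("low2 inner",(230,201),.045),("low1 bark top",(230,246),.045),("low2 outer",(250,133),.045),("rack +y edge",(255,112),.012),("rackTL",(112,111),.012),("rackTR",(397,112),.012),("stick far end L",(267,114),.06),("R",(291,114),.06),("low2 L",(126,170),.045),("low2 R",(379,170),.045),("low1 L",(143,270),.045),("low1R",(368,270),.045)]: print(n,np.round(ray(p,q,z)*1000,1))
```

```text
low2 inner [510.6 227.8  45. ]
low1 bark top [508.2 188.4  45. ]
low2 outer [529.1 281.   45. ]
rack +y edge [530.9 298.1  12. ]
rackTL [408.2 300.7  12. ]
rackTR [652.8 296.2  12. ]
stick far end L [543.  293.9  60. ]
R [559.9 293.6  60. ]
low2 L [429.7 254.2  45. ]
low2 R [629.9 251.2  45. ]
low1 L [431.  167.1  45. ]
low1R [627.1 164.3  45. ]
```

Emit:
{"method": "servo_tool", "body": {
  "steps": [
    {"linear": [5,0,20],"yaw": 0,"gripper": 45},
    {"linear": [0,0,20],"yaw": 0,"gripper": 45},
    {"linear": [0,0,13],"yaw": 0,"gripper": 45},
    {"linear": [0,0,0],"yaw": 0,"gripper": 30},
    {"linear": [0,0,0],"yaw": 0,"gripper": 14}
  ],
  "force": 12
}}

```text
t: 7.55
position: [0.552, 0.2097, 0.0676]
tool_rot: [-180.0, 0.0, 89.1]
wrist_force: [-0.0, 0.2, 1.0]
width: 0.345
```

Emit:
{"method": "servo_tool", "body": {
  "steps": [
    {"linear": [0,0,0],"yaw": 0,"gripper": 10},
    {"linear": [0,0,0],"yaw": 0,"gripper": 10},
    {"linear": [0,0,0],"yaw": 0,"gripper": 10}
  ]
}}

```text
t: 7.85
position: [0.5531, 0.2099, 0.0687]
tool_rot: [179.9, -0.0, 89.1]
wrist_force: [0.3, -0.2, 3.7]
width: 0.191
```

Emit:
{"method": "servo_tool", "body": {
  "steps": [
    {"linear": [0,0,-4],"yaw": 0,"gripper": 10},
    {"linear": [-2,17,0],"yaw": 0,"gripper": 10},
    {"linear": [-2,18,0],"yaw": 0,"gripper": 10},
    {"linear": [-2,17,0],"yaw": 0,"gripper": 10},
    {"linear": [0,0,0],"yaw": 0,"gripper": 10}
  ]
}}

```text
t: 8.35
position: [0.6062, 0.2025, 0.0721]
tool_rot: [179.9, -0.0, 89.0]
wrist_force: [0.7, -0.5, -0.2]
width: 0.187
```

Emit:
{"method": "servo_tool", "body": {
  "steps": [
    {"linear": [0,0,0],"yaw": 0,"gripper": 10}
  ]
}}

```text
t: 8.45
position: [0.6036, 0.2028, 0.0713]
tool_rot: [-179.9, 0.0, 89.1]
wrist_force: [-0.6, -0.1, -0.1]
width: 0.19
```

Run:
```python
from h import *
st()
p=viewer.get_image("wrist"); save(p,"w4.png"); save(p,"w4c.png",(60,60,400,280),2)
```

```text
8.45 [603.6 202.8  71.3] [-179.94    0.     89.08] [-0.6 -0.1 -0.1] 17.9 [11. 28. 86.  0. 66. 12.]
```

View pics/w4c.png

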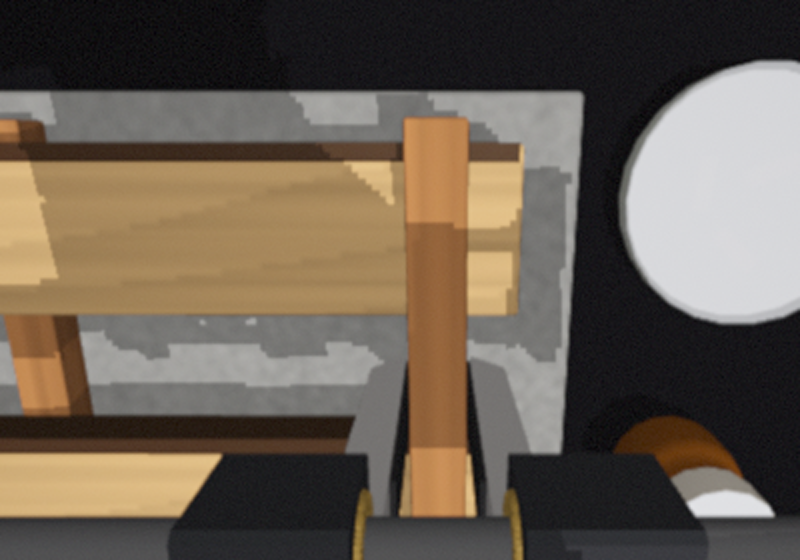

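Run:
```python
from h import *
p=viewer.get_image("wrist")
g=lambda x,y:(60+x/2,60+y/2)
for n,q,z in [("stick L",(404,118),.064),("stick R",(468,118),.064),("stick L2",(409,440),.064),("R2",(467,440),.064),("low2 far R",(522,150),.045),("low2 near R",(517,312),.045),("rack corner",(583,93),.012),("rack edge low",(562,450),.012),("rack top L",(100,92),.012),("low2 out",(300,143),.045),("low2 in",(300,314),.045),("nearstick L",(5,318),.027),("nearstick R",(76,318),.027)]: print(n,np.round(ray(p,g(*q),z)*1000,1))
```

```text
stick L [594.6 286.9  64. ]
stick R [611.6 286.7  64. ]
stick L2 [593.2 191.5  64. ]
R2 [611.2 191.3  64. ]
low2 far R [628.9 277.8  45. ]
low2 near R [628.5 226.8  45. ]
rack corner [654.2 296.1  12. ]
rack edge low [652.7 157.4  12. ]
rack top L [486.2 299.   12. ]
low2 out [562.  280.9  45. ]
low2 in [557.8 227.2  45. ]
nearstick L [447.2 221.9  27. ]
nearstick R [472.7 221.5  27. ]
```

Emit:
{"method": "servo_tool", "body": {
  "steps": [
    {"linear": [0,0,2],"yaw": 0,"gripper": 10},
    {"linear": [0,0,1.5],"yaw": 0,"gripper": 10},
    {"linear": [0,0,0],"yaw": 0,"gripper": 10}
  ]
}}

```text
t: 8.85
position: [0.6034, 0.2031, 0.0687]
tool_rot: [-180.0, 0.0, 89.1]
wrist_force: [-2.1, -0.3, 4.6]
width: 0.19
```

Emit:
{"method": "servo_tool", "body": {
  "steps": [
    {"linear": [0,0,0],"yaw": 0,"gripper": 24},
    {"linear": [0,0,0],"yaw": 0,"gripper": 36},
    {"linear": [0,0,-15],"yaw": 0,"gripper": 40},
    {"linear": [0,0,-30],"yaw": 0,"gripper": 45},
    {"linear": [0,0,-40],"yaw": 0,"gripper": 45}
  ]
}}

```text
t: 9.35
position: [0.6024, 0.2025, 0.1522]
tool_rot: [-179.7, 0.1, 89.1]
wrist_force: [1.1, -0.3, -0.2]
width: 0.477
```

Run:
```python
from h import *
st()
p=viewer.get_image("wrist"); save(p,"w5.png",(60,40,400,300),2)
```

```text
9.35 [602.4 202.5 152.2] [-1.7973e+02  5.0000e-02  8.9090e+01] [ 1.1 -0.3 -0.2] 44.9 [11. 23. 83.  0. 74. 12.]
```

View pics/w5.png

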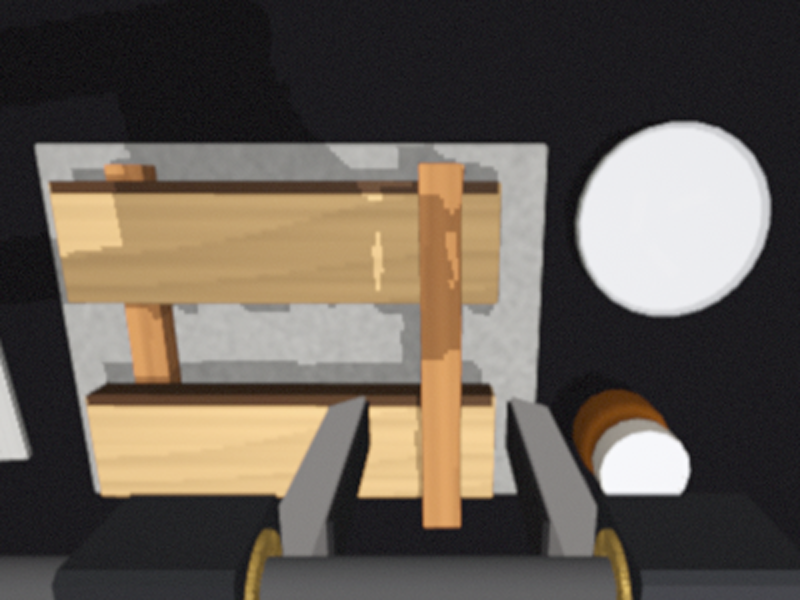

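Emit:
{"method": "servo_tool", "body": {
  "steps": [
    {"linear": [0,0,-8],"yaw": 8.1,"gripper": 50},
    {"linear": [0,0,-8],"yaw": 8.1,"gripper": 50},
    {"linear": [0,0,-8],"yaw": 8.1,"gripper": 50},
    {"linear": [0,0,-8],"yaw": 8.1,"gripper": 50},
    {"linear": [0,0,-8],"yaw": 8.1,"gripper": 50}
  ]
}}

```text
t: 9.9
position: [0.6045, 0.2029, 0.1944]
tool_rot: [179.9, -0.1, 48.3]
wrist_force: [-0.2, -1.3, -0.1]
width: 0.534
```

Emit:
{"method": "servo_tool", "body": {
  "steps": [
    {"linear": [0,0,0],"yaw": 8.1,"gripper": 50},
    {"linear": [0,0,0],"yaw": 8.1,"gripper": 50},
    {"linear": [0,0,0],"yaw": 8.1,"gripper": 50},
    {"linear": [0,0,0],"yaw": 8.1,"gripper": 50},
    {"linear": [0,0,0],"yaw": 8.1,"gripper": 50}
  ]
}}

```text
t: 10.4
position: [0.6045, 0.2029, 0.194]
tool_rot: [-180.0, -0.1, 7.8]
wrist_force: [-0.3, -0.3, 0.1]
width: 0.533
```

Emit:
{"method": "servo_tool", "body": {
  "steps": [
    {"linear": [0,0,0],"yaw": 8.1,"gripper": 50},
    {"linear": [-15,38,0],"yaw": 0,"gripper": 50},
    {"linear": [-15,38,0],"yaw": 0,"gripper": 50},
    {"linear": [-15,38,0],"yaw": 0,"gripper": 50},
    {"linear": [-15,38,0],"yaw": 0,"gripper": 50}
  ]
}}

```text
t: 10.9
position: [0.5438, 0.0496, 0.194]
tool_rot: [180.0, -0.1, 0.0]
wrist_force: [-0.4, 0.0, 1.2]
width: 0.528
```

Emit:
{"method": "servo_tool", "body": {
  "steps": [
    {"linear": [-15,38,0],"yaw": 0,"gripper": 50},
    {"linear": [-15,38,0],"yaw": 0,"gripper": 50},
    {"linear": [-12,36,0],"yaw": 0,"gripper": 50},
    {"linear": [0,36,0],"yaw": 0,"gripper": 50},
    {"linear": [0,0,0],"yaw": 0,"gripper": 50}
  ]
}}

```text
t: 11.4
position: [0.5024, -0.1011, 0.1943]
tool_rot: [179.9, -0.1, -0.3]
wrist_force: [-0.5, 1.4, -0.0]
width: 0.53
```

Emit:
{"method": "servo_tool", "body": {
  "steps": [
    {"linear": [0,0,0],"yaw": 0,"gripper": 50}
  ]
}}

```text
t: 11.5
position: [0.5023, -0.0977, 0.1938]
tool_rot: [-180.0, -0.1, -0.1]
wrist_force: [-0.1, -0.5, -0.1]
width: 0.531
```

Run:
```python
from h import *
st()
p=viewer.get_image("wrist"); save(p,"w6.png")
rects(p,dict(stick2_mid=.018,board1_mid=.021))
```

```text
11.5 [502.3 -97.7 193.8] [-1.7999e+02 -8.0000e-02 -1.2000e-01] [-0.1 -0.5 -0.1] 49.9 [-21.   6.  99.   0.  75.  69.]
stick2_mid 0.97 [269.0, 62.0, 18.0, 159.0] c 560.6 -95.6 LW 167.0 19.5 ang -0.1
stick2_mid 0.86 [542.0, 240.0, 16.0, 51.0] c 415.6 -435.1 LW 72.2 21.4 ang 14.26
board1_mid 0.78 [336.0, 53.0, 60.0, 184.0] c 552.9 -190.6 LW 198.5 59.1 ang 0.87
```

View pics/w6.png

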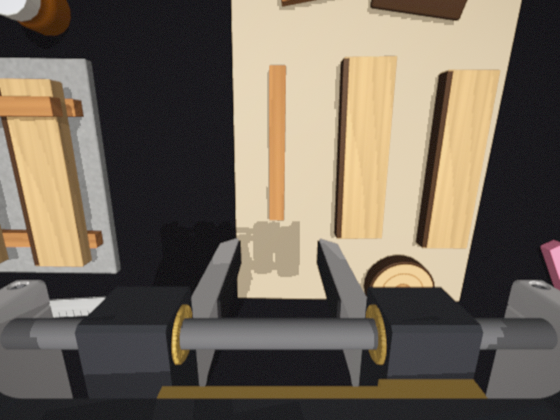

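Run:
```python
from h import *
p=viewer.get_image("wrist"); save(p,"w6c.png",(220,40,140,200),3)
g=[(270,66),(286,66),(269.5,219.5),(284,220)]
for q in g: print(ray(p,q,.018)*1000)
```

```text
[642.7206447  -86.40241232  18.        ]
[ 642.74752597 -102.96829932   18.        ]
[476.39356274 -84.79385324  18.        ]
[ 475.80351557 -102.02106006   18.        ]
```

View pics/w6c.png

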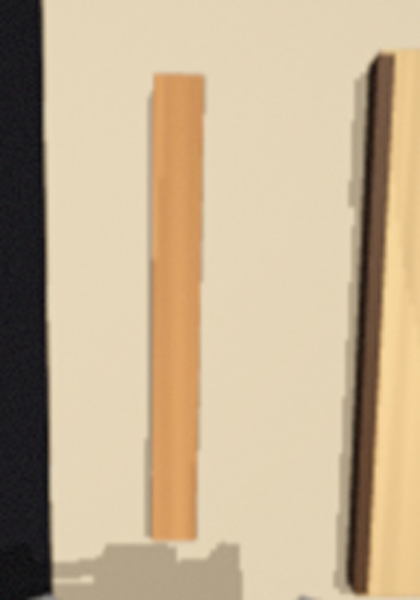

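Emit:
{"method": "servo_tool", "body": {
  "steps": [
    {"linear": [29,-2,30],"yaw": 0,"gripper": 45},
    {"linear": [28,-1,35],"yaw": 0,"gripper": 45},
    {"linear": [0,0,40],"yaw": 0,"gripper": 45},
    {"linear": [0,0,0],"yaw": 0,"gripper": 45},
    {"linear": [0,0,0],"yaw": 0,"gripper": 45}
  ]
}}

```text
t: 12.2
position: [0.5583, -0.0929, 0.0874]
tool_rot: [-179.9, 0.2, 0.1]
wrist_force: [-0.1, -0.3, 0.6]
width: 0.478
```

Run:
```python
from h import *
st()
p=viewer.get_image("wrist"); save(p,"w7.png")
rects(p,dict(stick2_mid=.018))
```

```text
12.2 [558.3 -92.9  87.4] [-1.7995e+02  1.5000e-01  8.0000e-02] [-0.1 -0.3  0.6] 45.0 [-18.  20.  96.   0.  64.  72.]
stick2_mid 0.77 [270.0, 114.0, 25.0, 201.0] c 560.8 -95.0 LW 167.8 19.1 ang -0.35
```

View pics/w7.png

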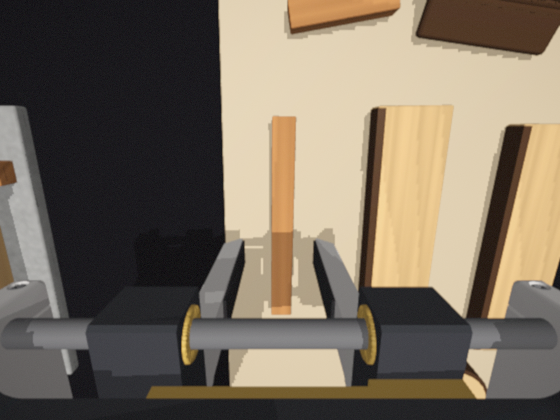

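Emit:
{"method": "servo_tool", "body": {
  "steps": [
    {"linear": [1.5,1.5,25],"yaw": 0,"gripper": 45},
    {"linear": [0,0,24],"yaw": 0,"gripper": 45},
    {"linear": [0,0,10],"yaw": 0,"gripper": 45},
    {"linear": [0,0,0],"yaw": 0,"gripper": 30},
    {"linear": [0,0,0],"yaw": 0,"gripper": 10}
  ]
}}

```text
t: 12.8
position: [0.5618, -0.096, 0.0307]
tool_rot: [180.0, -0.2, -0.0]
wrist_force: [0.6, -0.9, -0.4]
width: 0.342
```

Emit:
{"method": "servo_tool", "body": {
  "steps": [
    {"linear": [0,0,0],"yaw": 0,"gripper": 10},
    {"linear": [0,0,0],"yaw": 0,"gripper": 10},
    {"linear": [0,0,0],"yaw": 0,"gripper": 10},
    {"linear": [0,0,-20],"yaw": 0,"gripper": 10},
    {"linear": [0,0,-40],"yaw": 0,"gripper": 10}
  ]
}}

```text
t: 13.3
position: [0.5572, -0.0945, 0.0861]
tool_rot: [-179.8, 0.5, -0.0]
wrist_force: [0.6, 0.2, -0.2]
width: 0.192
```

Emit:
{"method": "servo_tool", "body": {
  "steps": [
    {"linear": [0,0,-15],"yaw": -8.1,"gripper": 10},
    {"linear": [0,0,-15],"yaw": -8.1,"gripper": 10},
    {"linear": [0,0,-10],"yaw": -8.1,"gripper": 10},
    {"linear": [0,0,0],"yaw": -8.1,"gripper": 10},
    {"linear": [0,0,0],"yaw": -8.1,"gripper": 10}
  ]
}}

```text
t: 13.8
position: [0.5609, -0.0957, 0.1297]
tool_rot: [179.9, -0.0, 40.8]
wrist_force: [-0.6, 0.3, -1.1]
width: 0.19
```

Emit:
{"method": "servo_tool", "body": {
  "steps": [
    {"linear": [0,0,0],"yaw": -8.1,"gripper": 10},
    {"linear": [0,0,0],"yaw": -8.1,"gripper": 10},
    {"linear": [0,0,0],"yaw": -8.1,"gripper": 10},
    {"linear": [0,0,0],"yaw": -8.1,"gripper": 10},
    {"linear": [0,0,0],"yaw": -8.1,"gripper": 10}
  ]
}}

```text
t: 14.3
position: [0.5604, -0.0955, 0.1289]
tool_rot: [-180.0, -0.0, 81.3]
wrist_force: [0.4, -0.4, -0.4]
width: 0.192
```

Emit:
{"method": "servo_tool", "body": {
  "steps": [
    {"linear": [0,0,0],"yaw": -8.0,"gripper": 10},
    {"linear": [37,-14,0],"yaw": 0,"gripper": 10},
    {"linear": [37,-14,0],"yaw": 0,"gripper": 10},
    {"linear": [37,-14,0],"yaw": 0,"gripper": 10},
    {"linear": [37,-14,0],"yaw": 0,"gripper": 10}
  ]
}}

```text
t: 14.8
position: [0.5064, 0.0546, 0.129]
tool_rot: [180.0, -0.0, 89.0]
wrist_force: [-0.7, 0.6, 0.4]
width: 0.188
```

Emit:
{"method": "servo_tool", "body": {
  "steps": [
    {"linear": [37,-14,0],"yaw": 0,"gripper": 10},
    {"linear": [37,-14,0],"yaw": 0,"gripper": 10},
    {"linear": [37,-14,0],"yaw": 0,"gripper": 10},
    {"linear": [37,-14,20],"yaw": 0,"gripper": 10},
    {"linear": [0,0,10],"yaw": 0,"gripper": 10}
  ]
}}

```text
t: 15.3
position: [0.4512, 0.2057, 0.098]
tool_rot: [-179.9, -0.1, 89.3]
wrist_force: [-1.0, -0.7, -0.8]
width: 0.19
```

Emit:
{"method": "servo_tool", "body": {
  "steps": [
    {"linear": [0,0,0],"yaw": 0,"gripper": 10},
    {"linear": [0,0,0],"yaw": 0,"gripper": 10}
  ]
}}

```text
t: 15.5
position: [0.4541, 0.2016, 0.099]
tool_rot: [-180.0, 0.0, 89.0]
wrist_force: [0.7, -0.4, -0.3]
width: 0.188
```

Run:
```python
from h import *
st()
p=viewer.get_image("wrist"); save(p,"w8.png",(160,60,400,280),2)
```

```text
15.5 [454.1 201.6  99. ] [-1.7999e+02  3.0000e-02  8.8970e+01] [ 0.7 -0.4 -0.3] 17.6 [ 14.  11. 106.  -0.  63.  15.]
```

View pics/w8.png

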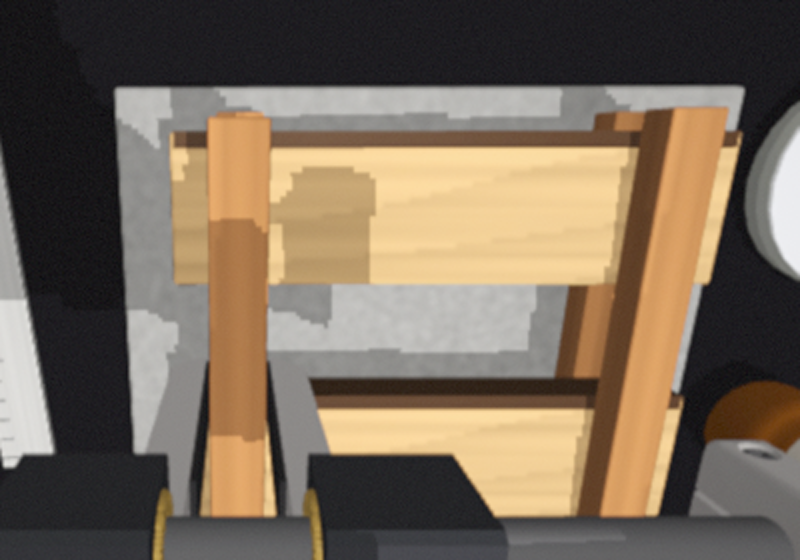

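Run:
```python
from h import *
p=viewer.get_image("wrist")
g=lambda x,y:(160+x/2,60+y/2)
for n,q,z in [("held L",(209,118),.088),("held R",(270,118),.088),("held L2",(210,440),.088),("R2",(267,440),.088),("stick1 TL",(673,108),.06),("stick1 TR",(728,108),.06),("s1 low L",(600,515),.06),("s1 low R",(645,515),.06),("low2 L top",(171,147),.045),("low2 L bot",(174,283),.045),("low2 R",(741,145),.045),("rack TL",(115,87),.012),("rack TR",(744,87),.012),("low2 in",(400,283),.045),("rack L edge",(130,400),.012)]: print(n,np.round(ray(p,g(*q),z)*1000,1))
```

```text
held L [447.6 285.6  88. ]
held R [464.3 285.3  88. ]
held L2 [444.8 187.7  88. ]
R2 [463.  187.4  88. ]
stick1 TL [594.1 286.9  60. ]
stick1 TR [611.6 286.6  60. ]
s1 low L [593.  137.2  60. ]
s1 low R [610.4 136.9  60. ]
low2 L top [432.1 277.7  45. ]
low2 L bot [430.9 229.   45. ]
low2 R [630.7 274.7  45. ]
rack TL [407.7 300.5  12. ]
rack TR [654.8 296.   12. ]
low2 in [514.7 227.4  45. ]
rack L edge [404.5 166.8  12. ]
```

Emit:
{"method": "servo_tool", "body": {
  "steps": [
    {"linear": [4,0,14],"yaw": 0,"gripper": 10},
    {"linear": [0,0,9],"yaw": 0,"gripper": 10},
    {"linear": [0,0,3],"yaw": 0,"gripper": 10},
    {"linear": [0,0,0],"yaw": 0,"gripper": 10},
    {"linear": [0,0,0],"yaw": 0,"gripper": 10}
  ]
}}

```text
t: 16.1
position: [0.4536, 0.2061, 0.0724]
tool_rot: [-180.0, 0.0, 89.0]
wrist_force: [-0.5, 0.0, -0.5]
width: 0.192
```

Emit:
{"method": "servo_tool", "body": {
  "steps": [
    {"linear": [0,0,1.5],"yaw": 0,"gripper": 10},
    {"linear": [0,0,0],"yaw": 0,"gripper": 10}
  ]
}}

```text
t: 16.3
position: [0.4539, 0.2062, 0.0721]
tool_rot: [-180.0, 0.0, 89.0]
wrist_force: [-2.7, -1.6, 5.4]
width: 0.19
```

Emit:
{"method": "servo_tool", "body": {
  "steps": [
    {"linear": [0,0,1.0],"yaw": 0,"gripper": 10},
    {"linear": [0,0,0],"yaw": 0,"gripper": 10}
  ]
}}

```text
t: 16.5
position: [0.4539, 0.2062, 0.0721]
tool_rot: [-180.0, 0.0, 89.0]
wrist_force: [-5.4, -1.2, 13.2]
width: 0.185
```

Emit:
{"method": "servo_tool", "body": {
  "steps": [
    {"linear": [0,0,-2],"yaw": 0,"gripper": 10},
    {"linear": [0,0,0],"yaw": 0,"gripper": 20},
    {"linear": [0,0,0],"yaw": 0,"gripper": 30},
    {"linear": [0,0,0],"yaw": 0,"gripper": 40},
    {"linear": [0,0,-20],"yaw": 0,"gripper": 45}
  ]
}}

```text
t: 17.0
position: [0.4511, 0.2055, 0.0898]
tool_rot: [-179.6, 0.1, 89.0]
wrist_force: [0.1, -0.0, 0.0]
width: 0.431
```

Emit:
{"method": "servo_tool", "body": {
  "steps": [
    {"linear": [0,0,-45],"yaw": 0,"gripper": 60},
    {"linear": [0,45,-45],"yaw": 0,"gripper": 60},
    {"linear": [0,30,-20],"yaw": 0,"gripper": 60},
    {"linear": [0,0,0],"yaw": 0,"gripper": 60},
    {"linear": [0,0,0],"yaw": 0,"gripper": 75}
  ]
}}

```text
t: 17.5
position: [0.5192, 0.205, 0.1925]
tool_rot: [-180.0, -0.0, 89.0]
wrist_force: [0.1, -0.5, -1.0]
width: 0.684
```

Run:
```python
from h import *
st()
p=viewer.get_image("wrist"); save(p,"w9.png",(80,40,400,280),2)
```

```text
17.5 [519.2 205.  192.5] [-179.96   -0.     88.97] [ 0.1 -0.5 -1. ] 64.3 [13. 12. 93.  0. 76. 14.]
```

View pics/w9.png

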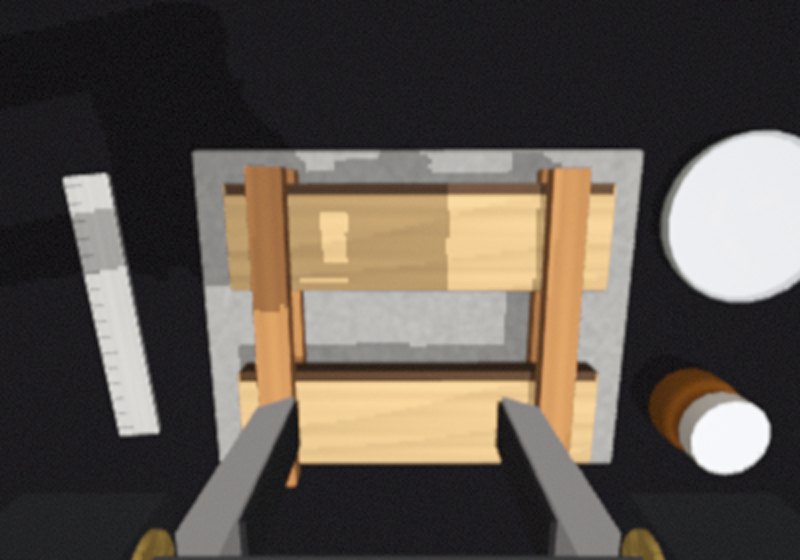

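Run:
```python
from fit import *
p=viewer.get_image("wrist")
g=lambda x,y:(80+x/2,40+y/2)
B=[((226,194),(100,75.5,45)),((613,194),(100,75,45))]
img=[(193,151),(643,151),(612,463),(219,463)]
# rack x ->world x : image right = +x ; up=+y
v,r=fit(p,[(-125,95,12),(125,95,12),(125,-95,12),(-125,-95,12)],[g(*q) for q in img]); print(v,r.tolist())
th=np.radians(v[2])
def rk(q,z):
    w=ray(p,g(*q),z)[:2]*1000-v[:2]; return np.round([w[0]*np.cos(th)+w[1]*np.sin(th),-w[0]*np.sin(th)+w[1]*np.cos(th)],1)
for n,q,z in [("near TL",(245,167),.06),("near TR",(285,167),.06),("near L low",(258,390),.06),("near R low",(295,390),.06),("far TL",(551,169),.06),("far TR",(591,169),.06),("far L low",(540,440),.06),("far R low",(573,440),.06),("bs near TR",(298,169),.027),("bs near R",(304,345),.027),("bs far TL",(538,169),.027),("bs far L",(529,345),.027),("low2 L",(227,210),.045),("low2 R",(613,210),.045),("low1 L",(240,385),.045),("low1 R",(596,385),.045)]: print(n,rk(q,z))
```

```text
[527.670584   203.51232175  -0.96813216] [[-1.8, -0.4], [2.1, -0.5], [0.4, 1.3], [-0.4, 1.0]]
near TL [-83.1  85.2]
near TR [-64.2  85.2]
near L low [-84.1 -26.6]
near R low [-64.7 -26.6]
far TL [61.3 84.3]
far TR [80.2 84.3]
far L low [ 65.2 -55. ]
far R low [ 82.9 -54.9]
bs near TR [-63.6  84.8]
bs near R [-64.6 -11.5]
bs far TL [62.7 84.8]
bs far L [ 63.8 -11.5]
low2 L [-97.5  64.7]
low2 R [97.8 64.6]
low1 L [-97.7 -29.3]
low1 R [ 97.7 -29.1]
```

Emit:
{"method": "servo_tool", "body": {
  "steps": [
    {"linear": [0,0,0],"yaw": 8.1,"gripper": 75},
    {"linear": [0,0,0],"yaw": 8.1,"gripper": 75},
    {"linear": [0,0,0],"yaw": 8.1,"gripper": 75},
    {"linear": [0,0,0],"yaw": 8.1,"gripper": 75},
    {"linear": [0,0,0],"yaw": 8.1,"gripper": 75}
  ]
}}

```text
t: 18.1
position: [0.5168, 0.2051, 0.1907]
tool_rot: [-179.9, 0.2, 48.2]
wrist_force: [-0.4, -0.6, -0.2]
width: 0.801
```

Emit:
{"method": "servo_tool", "body": {
  "steps": [
    {"linear": [0,0,0],"yaw": 8.1,"gripper": 75},
    {"linear": [0,0,0],"yaw": 8.1,"gripper": 75},
    {"linear": [0,0,0],"yaw": 8.1,"gripper": 75},
    {"linear": [0,0,0],"yaw": 8.1,"gripper": 75},
    {"linear": [0,0,0],"yaw": 8.1,"gripper": 75}
  ]
}}

```text
t: 18.6
position: [0.5168, 0.205, 0.1907]
tool_rot: [180.0, 0.3, 7.7]
wrist_force: [0.6, 0.1, -0.0]
width: 0.797
```

Emit:
{"method": "servo_tool", "body": {
  "steps": [
    {"linear": [0,0,0],"yaw": 7.3,"gripper": 75},
    {"linear": [0,40,0],"yaw": 0,"gripper": 75},
    {"linear": [0,40,0],"yaw": 0,"gripper": 75},
    {"linear": [0,40,0],"yaw": 0,"gripper": 75},
    {"linear": [0,40,0],"yaw": 0,"gripper": 75}
  ]
}}

```text
t: 19.1
position: [0.5187, 0.0444, 0.1909]
tool_rot: [-180.0, 0.2, 0.8]
wrist_force: [1.1, 0.6, 0.2]
width: 0.804
```

Emit:
{"method": "servo_tool", "body": {
  "steps": [
    {"linear": [0,40,0],"yaw": 0,"gripper": 75},
    {"linear": [0,40,0],"yaw": 0,"gripper": 75},
    {"linear": [0,40,0],"yaw": 0,"gripper": 75},
    {"linear": [0,40,0],"yaw": 0,"gripper": 75},
    {"linear": [0,40,0],"yaw": 0,"gripper": 75}
  ]
}}

```text
t: 19.6
position: [0.5215, -0.1551, 0.1909]
tool_rot: [-179.9, 0.2, 0.7]
wrist_force: [0.9, 0.8, -0.1]
width: 0.798
```

Emit:
{"method": "servo_tool", "body": {
  "steps": [
    {"linear": [0,39,0],"yaw": 0,"gripper": 75},
    {"linear": [0,0,0],"yaw": 0,"gripper": 75},
    {"linear": [0,0,0],"yaw": 0,"gripper": 75}
  ]
}}

```text
t: 19.9
position: [0.5224, -0.1933, 0.1911]
tool_rot: [-179.9, 0.2, 0.6]
wrist_force: [-0.8, -0.1, -1.2]
width: 0.798
```

Run:
```python
from h import *
st()
p=viewer.get_image("wrist"); save(p,"w10.png",(160,30,266,200),3)
rects(p,dict(board1_mid=.021))
```

```text
19.9 [ 522.4 -193.3  191.1] [-179.86    0.18    0.61] [-0.8 -0.1 -1.2] 75.0 [-29.  12.  93.   0.  76.  60.]
board1_mid 0.61 [253.0, 72.0, 52.0, 182.0] c 553.3 -192.5 LW 199.0 58.8 ang 0.6
```

View pics/w10.png

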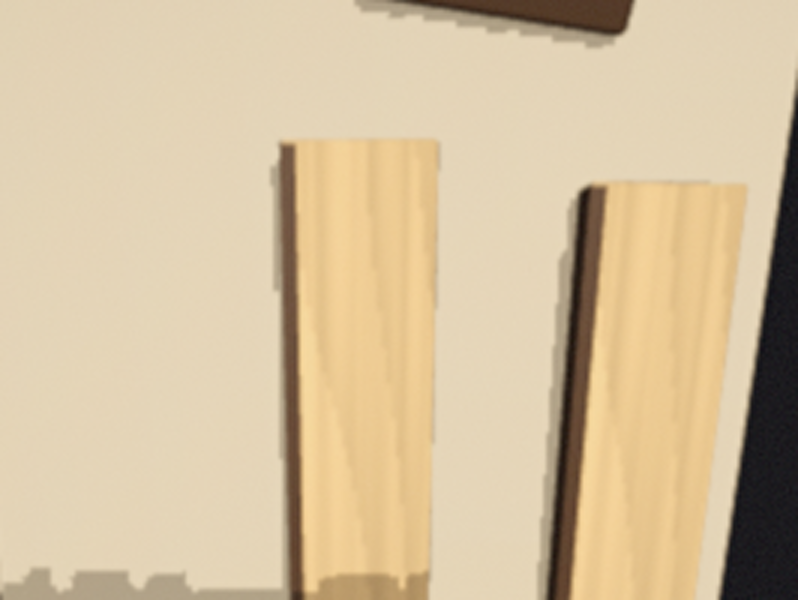

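Emit:
{"method": "servo_tool", "body": {
  "steps": [
    {"linear": [30,0,35],"yaw": 0,"gripper": 75},
    {"linear": [0,0,45],"yaw": 0,"gripper": 75},
    {"linear": [0,0,40],"yaw": 0,"gripper": 75},
    {"linear": [0,0,20],"yaw": 0,"gripper": 75},
    {"linear": [0,0,0],"yaw": 0,"gripper": 75}
  ]
}}

```text
t: 20.5
position: [0.5505, -0.1897, 0.0484]
tool_rot: [-179.7, 0.5, 0.8]
wrist_force: [0.2, 0.5, 0.9]
width: 0.8
```

Run:
```python
from h import *
st()
p=viewer.get_image("wrist"); save(p,"w11.png")
rects(p,dict(board1_mid=.021))
```

```text
20.5 [ 550.5 -189.7   48.4] [-179.72    0.49    0.84] [0.2 0.5 0.9] 75.2 [-28.  25.  95.   0.  61.  62.]
board1_mid 0.75 [242.0, 84.0, 90.0, 280.0] c 573.9 -192.4 LW 157.7 55.8 ang 0.76
```

View pics/w11.png

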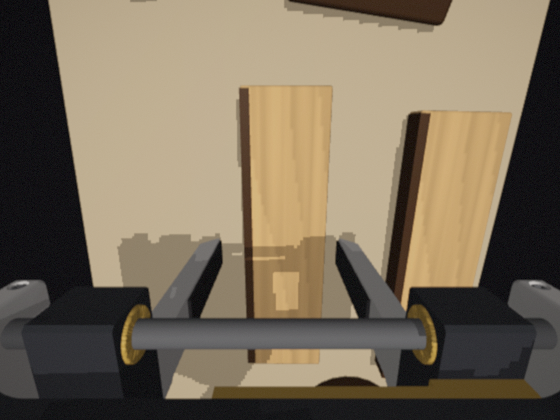

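Emit:
{"method": "servo_tool", "body": {
  "steps": [
    {"linear": [0,0,12],"yaw": 0,"gripper": 75},
    {"linear": [0,0,8],"yaw": 0,"gripper": 75},
    {"linear": [0,0,0],"yaw": 0,"gripper": 65},
    {"linear": [0,0,0],"yaw": 0,"gripper": 50},
    {"linear": [0,0,0],"yaw": 0,"gripper": 45}
  ],
  "force": 25
}}

```text
t: 21.1
position: [0.5544, -0.1937, 0.0333]
tool_rot: [180.0, -0.0, 0.7]
wrist_force: [-0.6, -1.3, -1.3]
width: 0.579
```

Emit:
{"method": "servo_tool", "body": {
  "steps": [
    {"linear": [0,0,0],"yaw": 0,"gripper": 45},
    {"linear": [0,0,0],"yaw": 0,"gripper": 45},
    {"linear": [0,0,0],"yaw": 0,"gripper": 45}
  ]
}}

```text
t: 21.4
position: [0.5544, -0.1937, 0.0333]
tool_rot: [180.0, -0.0, 0.7]
wrist_force: [0.5, 0.4, 1.5]
width: 0.58
```

Emit:
{"method": "servo_tool", "body": {
  "steps": [
    {"linear": [0,0,-15],"yaw": 0,"gripper": 45},
    {"linear": [0,0,-40],"yaw": 0,"gripper": 45},
    {"linear": [0,0,-45],"yaw": 1.7,"gripper": 45},
    {"linear": [0,-20,0],"yaw": 0,"gripper": 45},
    {"linear": [-2,-40,0],"yaw": 0,"gripper": 45}
  ]
}}

```text
t: 21.9
position: [0.5553, -0.1359, 0.1365]
tool_rot: [179.8, -0.4, -1.2]
wrist_force: [-0.0, 1.0, -2.5]
width: 0.579
```

Emit:
{"method": "servo_tool", "body": {
  "steps": [
    {"linear": [-3,-40,0],"yaw": 0,"gripper": 45},
    {"linear": [-3,-40,0],"yaw": 0,"gripper": 45},
    {"linear": [-3,-40,0],"yaw": 0,"gripper": 45},
    {"linear": [-3,-40,0],"yaw": 0,"gripper": 45},
    {"linear": [-3,-40,0],"yaw": 0,"gripper": 45}
  ]
}}

```text
t: 22.4
position: [0.5412, 0.0684, 0.1337]
tool_rot: [-180.0, -0.0, -1.0]
wrist_force: [-0.0, 0.1, -1.2]
width: 0.577
```

Emit:
{"method": "servo_tool", "body": {
  "steps": [
    {"linear": [-3,-40,0],"yaw": 0,"gripper": 45},
    {"linear": [-3,-40,0],"yaw": 0,"gripper": 45},
    {"linear": [-3,-40,0],"yaw": 0,"gripper": 45},
    {"linear": [-3,-40,0],"yaw": 0,"gripper": 45},
    {"linear": [-3,-25,0],"yaw": 0,"gripper": 45}
  ]
}}

```text
t: 22.9
position: [0.5292, 0.2548, 0.1336]
tool_rot: [-179.9, -0.0, -0.9]
wrist_force: [-0.1, -0.4, -0.7]
width: 0.583
```

Emit:
{"method": "servo_tool", "body": {
  "steps": [
    {"linear": [0,0,0],"yaw": 0,"gripper": 45},
    {"linear": [0,0,0],"yaw": 0,"gripper": 45},
    {"linear": [0,0,0],"yaw": 0,"gripper": 45}
  ]
}}

```text
t: 23.2
position: [0.5299, 0.2511, 0.133]
tool_rot: [180.0, 0.0, -1.1]
wrist_force: [-0.9, 0.3, -1.2]
width: 0.583
```

Run:
```python
from h import *
st()
p=viewer.get_image("wrist"); save(p,"w12.png",(160,20,400,300),2)
```

```text
23.2 [529.9 251.1 133. ] [ 1.7997e+02  1.0000e-02 -1.0500e+00] [-0.9  0.3 -1.2] 54.8 [ 17.  18.  92.  -0.  70. 108.]
```

View pics/w12.png

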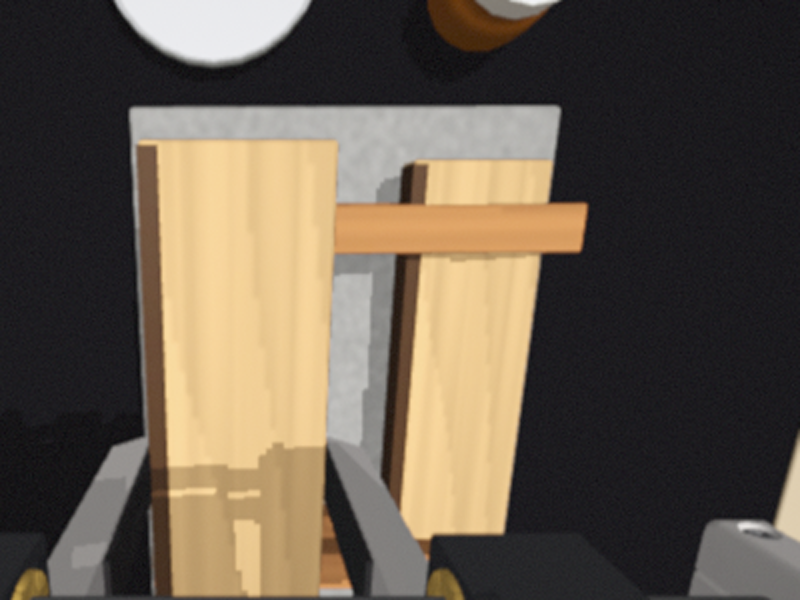

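Run:
```python
from h import *
p=viewer.get_image("wrist")
g=lambda x,y:(160+x/2,20+y/2)
for n,q,z in [("held L",(138,141),.1207),("held R",(337,140),.1207),("held L low",(153,560),.1207),("held R low",(322,560),.1207),("rack TL",(130,107),.012),("rack TR",(560,106),.012),("low1 TL",(405,163),.045),("low1 TR",(552,159),.045),("low1 BL",(390,534),.045),("low1 BR",(504,534),.045),("s1 TR",(586,204),.06),("s1 BR",(582,252),.06)]: print(n,np.round(ray(p,g(*q),z)*1000,1))
```

```text
held L [627.6 276.1 120.7]
held R [626.8 222.7 120.7]
held L low [500.1 279.3 120.7]
held R low [499.1 224.1 120.7]
rack TL [654.8 295.6  12. ]
rack TR [651.8 108.4  12. ]
low1 TL [626.9 183.5  45. ]
low1 TR [627.3 125.9  45. ]
low1 BL [463.7 181.   45. ]
low1 BR [462.7 127.6  45. ]
s1 TR [609.9 118.8  60. ]
s1 BR [592.3 117.8  60. ]
```

Emit:
{"method": "servo_tool", "body": {
  "steps": [
    {"linear": [1.8,-3,18],"yaw": 0,"gripper": 45},
    {"linear": [0,0,14],"yaw": 0,"gripper": 45},
    {"linear": [0,0,6],"yaw": 0,"gripper": 45},
    {"linear": [0,0,2],"yaw": 0,"gripper": 45},
    {"linear": [0,0,0],"yaw": 0,"gripper": 45}
  ]
}}

```text
t: 23.8
position: [0.5315, 0.2547, 0.0925]
tool_rot: [180.0, 0.0, -1.0]
wrist_force: [0.1, -0.2, -1.2]
width: 0.581
```

Emit:
{"method": "servo_tool", "body": {
  "steps": [
    {"linear": [0,0,1],"yaw": 0,"gripper": 45},
    {"linear": [0,0,1],"yaw": 0,"gripper": 45},
    {"linear": [0,0,0],"yaw": 0,"gripper": 45}
  ]
}}

```text
t: 24.1
position: [0.5319, 0.2551, 0.0912]
tool_rot: [-180.0, -0.0, -1.0]
wrist_force: [-1.5, 0.2, -1.6]
width: 0.584
```

Emit:
{"method": "servo_tool", "body": {
  "steps": [
    {"linear": [0,0,1],"yaw": 0,"gripper": 45},
    {"linear": [0,0,0.5],"yaw": 0,"gripper": 45},
    {"linear": [0,0,0],"yaw": 0,"gripper": 45}
  ]
}}

```text
t: 24.4
position: [0.532, 0.2552, 0.0902]
tool_rot: [-180.0, -0.0, -1.0]
wrist_force: [-2.1, 0.0, 4.5]
width: 0.58
```

Emit:
{"method": "servo_tool", "body": {
  "steps": [
    {"linear": [0,0,0],"yaw": 0,"gripper": 58},
    {"linear": [0,0,0],"yaw": 0,"gripper": 66},
    {"linear": [0,0,0],"yaw": 0,"gripper": 68},
    {"linear": [0,0,-15],"yaw": 0,"gripper": 68},
    {"linear": [0,0,-40],"yaw": 0,"gripper": 68}
  ]
}}

```text
t: 24.9
position: [0.5283, 0.2539, 0.141]
tool_rot: [179.8, 0.5, -1.0]
wrist_force: [0.4, -0.9, -0.7]
width: 0.726
```

Emit:
{"method": "servo_tool", "body": {
  "steps": [
    {"linear": [0,0,-45],"yaw": 0,"gripper": 75},
    {"linear": [-10,40,0],"yaw": 0,"gripper": 75},
    {"linear": [-10,40,0],"yaw": 0,"gripper": 75},
    {"linear": [0,0,0],"yaw": 0,"gripper": 75},
    {"linear": [0,0,0],"yaw": 0,"gripper": 75}
  ]
}}

```text
t: 25.4
position: [0.5106, 0.175, 0.1904]
tool_rot: [-180.0, -0.1, -1.1]
wrist_force: [0.8, -0.0, -0.5]
width: 0.794
```

Run:
```python
from h import *
st()
p=viewer.get_image("wrist"); save(p,"w13.png",(80,20,400,300),2)
```

```text
25.4 [510.6 175.  190.4] [-1.7995e+02 -9.0000e-02 -1.1000e+00] [ 0.8 -0.  -0.5] 74.7 [ 10.   9.  96.   0.  75. 101.]
```

View pics/w13.png

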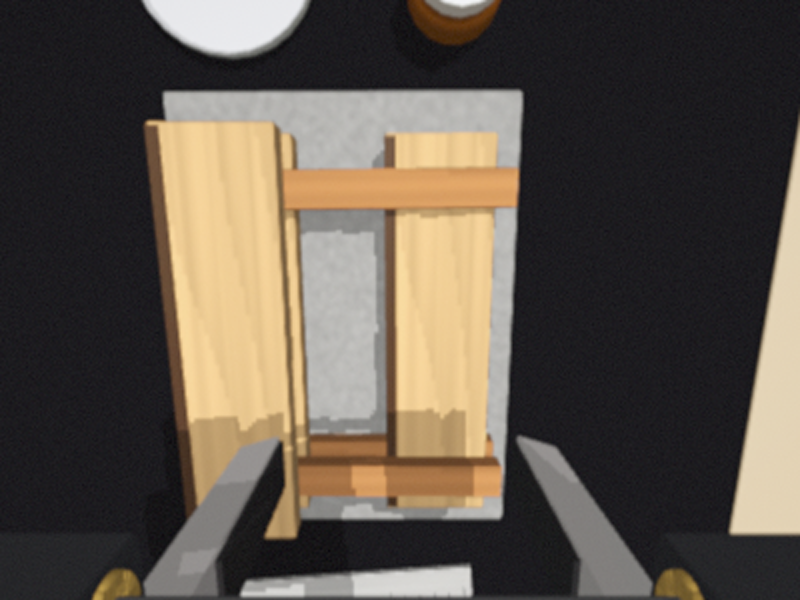

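Run:
```python
from h import *
p=viewer.get_image("wrist")
g=lambda x,y:(80+x/2,20+y/2)
for n,q,z in [("new TL",(147,122),.078),("new TR",(275,122),.078),("new BR",(297,537),.078),("new R mid",(287,330),.078),("low2 TR",(293,133),.045),("low2 R mid",(304,330),.045),("low1 TL",(385,134),.045),("low1 TR",(497,132),.045),("low1 BR",(483,506),.045),("rack TR",(522,90),.012),("rack TL",(163,91),.012)]: print(n,np.round(ray(p,g(*q),z)*1000,1))
```

```text
new TL [629.6 280.4  78. ]
new TR [628.6 226.   78. ]
new BR [431.2 229.1  78. ]
new R mid [539.1 227.   78. ]
low2 TR [628.6 224.   45. ]
low2 R mid [533.  224.5  45. ]
low1 TL [627.4 179.9  45. ]
low1 TR [627.3 126.3  45. ]
low1 BR [429.9 128.8  45. ]
rack TR [651.8 108.5  12. ]
rack TL [654.7 296.   12. ]
```

Emit:
{"method": "servo_tool", "body": {
  "steps": [
    {"linear": [1,40,0],"yaw": -1.5,"gripper": 75},
    {"linear": [1,40,0],"yaw": 0,"gripper": 75},
    {"linear": [1,40,0],"yaw": 0,"gripper": 75},
    {"linear": [1,40,0],"yaw": 0,"gripper": 75},
    {"linear": [1,40,0],"yaw": 0,"gripper": 75}
  ]
}}

```text
t: 26.0
position: [0.5166, -0.025, 0.1894]
tool_rot: [-180.0, -0.0, 0.6]
wrist_force: [0.6, 0.4, 0.1]
width: 0.798
```

Emit:
{"method": "servo_tool", "body": {
  "steps": [
    {"linear": [0,40,0],"yaw": 0,"gripper": 75},
    {"linear": [0,40,0],"yaw": 0,"gripper": 75},
    {"linear": [0,40,0],"yaw": 0,"gripper": 75},
    {"linear": [0,40,0],"yaw": 0,"gripper": 75},
    {"linear": [0,40,0],"yaw": 0,"gripper": 75}
  ]
}}

```text
t: 26.5
position: [0.5187, -0.2254, 0.1893]
tool_rot: [-180.0, -0.0, 0.6]
wrist_force: [1.5, 1.1, -0.7]
width: 0.8
```

Emit:
{"method": "servo_tool", "body": {
  "steps": [
    {"linear": [0,40,0],"yaw": 0,"gripper": 75},
    {"linear": [0,32,0],"yaw": 0,"gripper": 75},
    {"linear": [0,0,0],"yaw": 0,"gripper": 75},
    {"linear": [0,0,0],"yaw": 0,"gripper": 75}
  ]
}}

```text
t: 26.9
position: [0.519, -0.2963, 0.1888]
tool_rot: [-179.9, 0.0, 0.5]
wrist_force: [0.3, 0.4, 0.5]
width: 0.798
```

Run:
```python
from h import *
st()
p=viewer.get_image("wrist"); save(p,"w14.png")
rects(p,dict(board2_mid=.021))
```

```text
26.9 [ 519.  -296.3  188.8] [-1.7993e+02  2.0000e-02  5.0000e-01] [0.3 0.4 0.5] 75.0 [-38.  16.  87.   0.  76.  51.]
board2_mid 0.88 [257.0, 87.0, 53.0, 176.0] c 540.5 -299.8 LW 198.1 54.9 ang -0.57
```

View pics/w14.png

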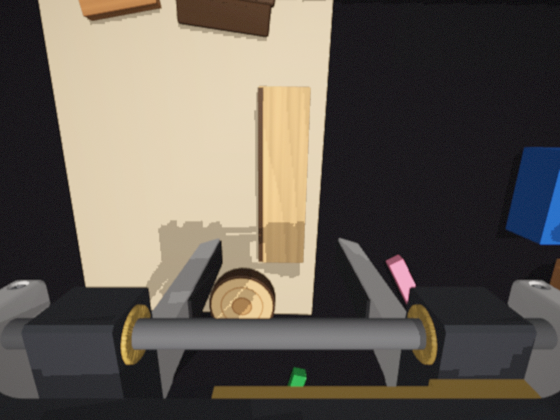

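Emit:
{"method": "servo_tool", "body": {
  "steps": [
    {"linear": [22,3,35],"yaw": 0.7,"gripper": 75},
    {"linear": [0,0,45],"yaw": 0,"gripper": 75},
    {"linear": [0,0,40],"yaw": 0,"gripper": 75},
    {"linear": [0,0,20],"yaw": 0,"gripper": 75},
    {"linear": [0,0,0],"yaw": 0,"gripper": 75}
  ]
}}

```text
t: 27.5
position: [0.5378, -0.2953, 0.045]
tool_rot: [-179.7, 0.4, -0.1]
wrist_force: [-0.7, 0.8, -0.1]
width: 0.799
```

Run:
```python
from h import *
st()
p=viewer.get_image("wrist"); save(p,"w15.png")
rects(p,dict(board2_mid=.021))
```

```text
27.5 [ 537.8 -295.3   45. ] [-1.7967e+02  4.2000e-01 -7.0000e-02] [-0.7  0.8 -0.1] 75.1 [-37.  28.  90.   0.  62.  53.]
board2_mid 0.73 [239.0, 86.0, 97.0, 283.0] c 562.6 -299.4 LW 154.2 56.1 ang -0.49
```

View pics/w15.png

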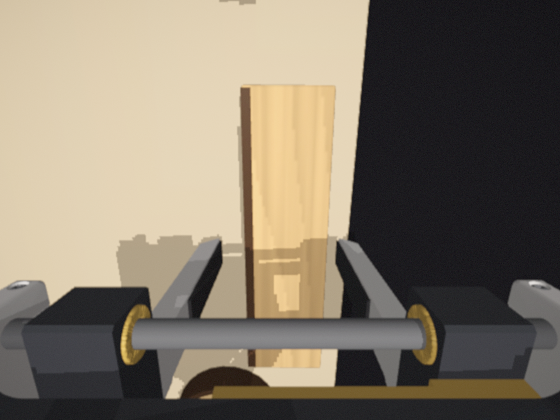

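Emit:
{"method": "servo_tool", "body": {
  "steps": [
    {"linear": [0,0,12],"yaw": 0.3,"gripper": 75},
    {"linear": [0,0,8],"yaw": 0,"gripper": 75},
    {"linear": [0,0,0],"yaw": 0,"gripper": 65},
    {"linear": [0,0,0],"yaw": 0,"gripper": 50},
    {"linear": [0,0,0],"yaw": 0,"gripper": 45}
  ]
}}

```text
t: 28.1
position: [0.5406, -0.2997, 0.0297]
tool_rot: [180.0, -0.0, -0.5]
wrist_force: [-0.5, 1.0, -0.9]
width: 0.581
```

Emit:
{"method": "servo_tool", "body": {
  "steps": [
    {"linear": [0,0,0],"yaw": 0,"gripper": 45},
    {"linear": [0,0,0],"yaw": 0,"gripper": 45},
    {"linear": [0,0,0],"yaw": 0,"gripper": 45}
  ]
}}

```text
t: 28.4
position: [0.5406, -0.2997, 0.0298]
tool_rot: [180.0, -0.0, -0.5]
wrist_force: [0.4, -0.3, 0.9]
width: 0.581
```

Emit:
{"method": "servo_tool", "body": {
  "steps": [
    {"linear": [0,0,-15],"yaw": 0,"gripper": 45},
    {"linear": [0,0,-45],"yaw": 0,"gripper": 45},
    {"linear": [0,0,-45],"yaw": 0.5,"gripper": 45},
    {"linear": [0,-24,0],"yaw": 0,"gripper": 45},
    {"linear": [0,-40,0],"yaw": 0,"gripper": 45}
  ]
}}

```text
t: 28.9
position: [0.5433, -0.2379, 0.1383]
tool_rot: [179.8, -0.4, -1.2]
wrist_force: [0.7, 1.2, -2.3]
width: 0.585
```

Emit:
{"method": "servo_tool", "body": {
  "steps": [
    {"linear": [-2,-40,0],"yaw": 0,"gripper": 45},
    {"linear": [-2,-40,0],"yaw": 0,"gripper": 45},
    {"linear": [-2,-40,0],"yaw": 0,"gripper": 45},
    {"linear": [-2,-40,0],"yaw": 0,"gripper": 45},
    {"linear": [-2,-40,0],"yaw": 0,"gripper": 45}
  ]
}}

```text
t: 29.4
position: [0.5347, -0.0336, 0.1353]
tool_rot: [-180.0, -0.1, -1.0]
wrist_force: [-0.2, -1.0, -0.8]
width: 0.585
```

Emit:
{"method": "servo_tool", "body": {
  "steps": [
    {"linear": [-2,-40,0],"yaw": 0,"gripper": 45},
    {"linear": [-2,-40,0],"yaw": 0,"gripper": 45},
    {"linear": [-2,-40,0],"yaw": 0,"gripper": 45},
    {"linear": [-2,-40,0],"yaw": 0,"gripper": 45},
    {"linear": [-2,-30,0],"yaw": 0,"gripper": 45}
  ]
}}

```text
t: 29.9
position: [0.5279, 0.1573, 0.1353]
tool_rot: [-180.0, -0.0, -0.9]
wrist_force: [1.3, -0.9, -0.9]
width: 0.582
```

Emit:
{"method": "servo_tool", "body": {
  "steps": [
    {"linear": [0,0,0],"yaw": 0,"gripper": 45},
    {"linear": [0,0,0],"yaw": 0,"gripper": 45},
    {"linear": [0,0,0],"yaw": 0,"gripper": 45}
  ]
}}

```text
t: 30.2
position: [0.5284, 0.1541, 0.1346]
tool_rot: [180.0, -0.0, -1.0]
wrist_force: [0.6, -0.1, -0.3]
width: 0.586
```

Run:
```python
from h import *
st()
p=viewer.get_image("wrist"); save(p,"w16.png",(60,20,400,300),2)
```

```text
30.2 [528.4 154.1 134.6] [ 1.7998e+02 -1.0000e-02 -1.0400e+00] [ 0.6 -0.1 -0.3] 55.1 [ 7. 14. 97. -0. 69. 98.]
```

View pics/w16.png

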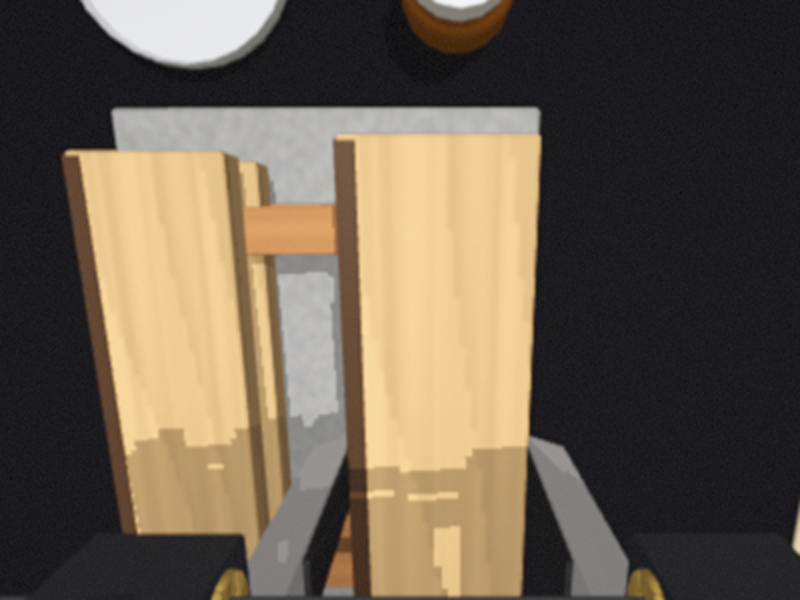

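Run:
```python
from h import *
p=viewer.get_image("wrist")
g=lambda x,y:(60+x/2,20+y/2)
for n,q,z in [("held L",(334,135),.1258),("held R",(540,134),.1258),("held L low",(354,560),.1258),("held R low",(525,560),.1258),("rack TL",(112,108),.012),("rack TR",(541,108),.012),("b1 TL",(65,151),.078),("b1 TR",(223,153),.078),("low2 TR",(263,163),.045)]: print(n,np.round(ray(p,g(*q),z)*1000,1))
```

```text
held L [627.1 179.5 125.8]
held R [626.4 125.5 125.8]
held L low [500.8 181.4 125.8]
held R low [499.8 126.7 125.8]
rack TL [655.  294.4  12. ]
rack TR [651.5 106.4  12. ]
b1 TL [630.1 279.1  78. ]
b1 TR [628.5 225.4  78. ]
low2 TR [628.1 221.3  45. ]
```

Emit:
{"method": "servo_tool", "body": {
  "steps": [
    {"linear": [0.7,1.2,20],"yaw": 0,"gripper": 45},
    {"linear": [0,0,16],"yaw": 0,"gripper": 45},
    {"linear": [0,0,7],"yaw": 0,"gripper": 45},
    {"linear": [0,0,2],"yaw": 0,"gripper": 45},
    {"linear": [0,0,0],"yaw": 0,"gripper": 45}
  ]
}}

```text
t: 30.8
position: [0.5292, 0.1532, 0.0894]
tool_rot: [180.0, 0.0, -1.1]
wrist_force: [0.2, -0.0, -1.2]
width: 0.58
```

Emit:
{"method": "servo_tool", "body": {
  "steps": [
    {"linear": [0,0,1],"yaw": 0,"gripper": 45},
    {"linear": [0,0,1],"yaw": 0,"gripper": 45},
    {"linear": [0,0,0],"yaw": 0,"gripper": 45}
  ]
}}

```text
t: 31.1
position: [0.5293, 0.1537, 0.0878]
tool_rot: [-180.0, -0.0, -1.0]
wrist_force: [0.0, 0.4, -1.3]
width: 0.582
```

Emit:
{"method": "servo_tool", "body": {
  "steps": [
    {"linear": [0,0,1],"yaw": 0,"gripper": 45},
    {"linear": [0,0,0.7],"yaw": 0,"gripper": 45},
    {"linear": [0,0,0],"yaw": 0,"gripper": 45}
  ]
}}

```text
t: 31.4
position: [0.5294, 0.1538, 0.0867]
tool_rot: [-180.0, -0.0, -1.0]
wrist_force: [-1.4, -0.5, 3.9]
width: 0.581
```

Contact felt; releasing and backing off for a check.

Emit:
{"method": "servo_tool", "body": {
  "steps": [
    {"linear": [0,0,0],"yaw": 0,"gripper": 58},
    {"linear": [0,0,0],"yaw": 0,"gripper": 66},
    {"linear": [0,0,0],"yaw": 0,"gripper": 68},
    {"linear": [0,0,-15],"yaw": 0,"gripper": 68},
    {"linear": [0,0,-40],"yaw": 0,"gripper": 68}
  ]
}}

```text
t: 31.9
position: [0.5254, 0.1532, 0.1377]
tool_rot: [179.9, 0.5, -1.0]
wrist_force: [1.1, 0.5, 0.1]
width: 0.722
```

Emit:
{"method": "servo_tool", "body": {
  "steps": [
    {"linear": [0,0,-45],"yaw": 0,"gripper": 68},
    {"linear": [-10,-25,-35],"yaw": 0,"gripper": 68},
    {"linear": [-10,-20,-25],"yaw": 0,"gripper": 68},
    {"linear": [0,0,0],"yaw": 0,"gripper": 68},
    {"linear": [0,0,0],"yaw": 0,"gripper": 68}
  ]
}}

```text
t: 32.4
position: [0.51, 0.1991, 0.2466]
tool_rot: [180.0, -0.1, -0.9]
wrist_force: [-0.4, -0.3, 0.4]
width: 0.725
```

Run:
```python
from h import *
st()
p=viewer.get_image("wrist"); save(p,"w17.png",(80,20,400,300),2)
p=viewer.get_image("side"); save(p,"s17.png",(150,210,200,130),4)
```

```text
32.4 [510.  199.1 246.6] [ 1.7999e+02 -1.2000e-01 -9.4000e-01] [-0.4 -0.3  0.4] 68.2 [ 12.   8.  91.  -0.  81. 103.]
```

View pics/w17.png

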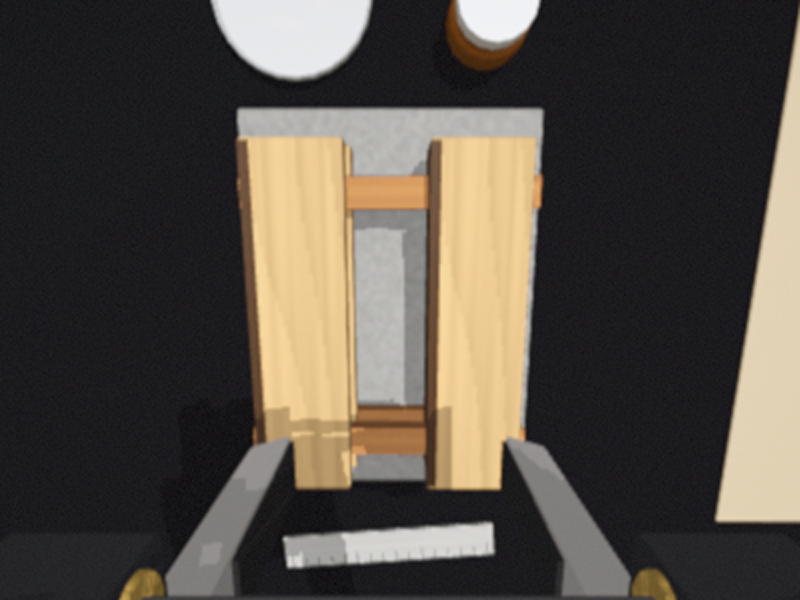

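View pics/s17.png

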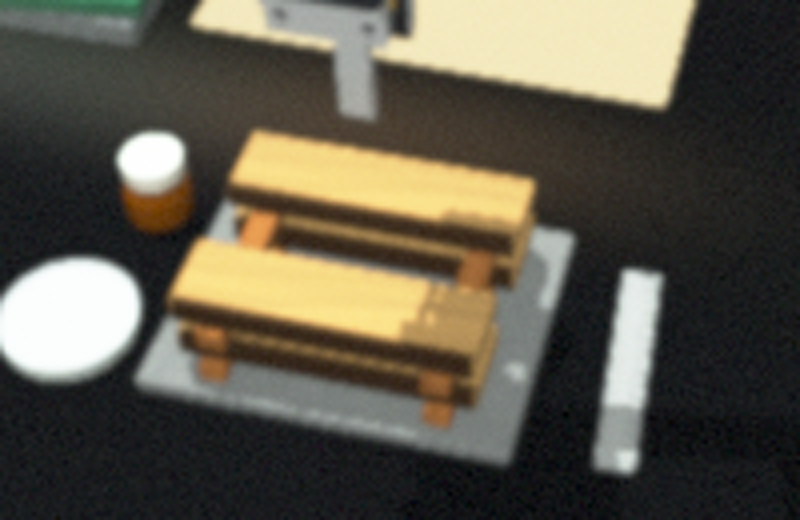

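Run:
```python
from h import *
p=viewer.get_image("wrist")
g=lambda x,y:(80+x/2,20+y/2)
for n,q,z in [("b1 TL",(237,139),.078),("b1 TR",(343,138),.078),("b1 BR",(350,487),.078),("b2 TL",(429,138),.078),("b2 TR",(536,138),.078),("b2 BL",(426,488),.078),("b2 BR",(501,488),.078),("rack TL",(237,109),.012),("rack TR",(543,109),.012)]: print(n,np.round(ray(p,g(*q),z)*1000,1))
print(order.close_job()); st()
```

```text
b1 TL [626.6 278.5  78. ]
b1 TR [626.2 224.2  78. ]
b1 BR [430.4 228.3  78. ]
b2 TL [625.4 180.1  78. ]
b2 TR [624.4 125.2  78. ]
b2 BL [428.9 182.4  78. ]
b2 BR [428.1 137.1  78. ]
rack TL [651.9 293.6  12. ]
rack TR [648.6 106.9  12. ]
the job is handed in; nothing more can be done
None
the job is handed in; nothing more can be done
```

The new layer is on the stack and the job is handed in, at about 32 s of the 72 s allowed.

**What I did:** I moved the askew stick onto the far seat by gripping it, lifting it about 4 mm and setting it down, rather than pushing it. I then fetched the orange full-length stick from the paper and set it on the near seat. I left the stub and the green and pink look-alikes alone. Both boards were lowered onto the sticks until I felt light contact (about 5 N), then released.

**Last checks:**
- **Boards:** Both look level in the side and wrist pictures, with a gap of about 44 mm between them. They are about 1° or less from square and about 1–2 mm from straight above the bottom boards. The board on the +y side showed the largest shift, about 2 mm outward.
- **Sticks:** Both are within about 1 mm of their seats, but the far stick measured 0.6° off square in one view and 1.3° in another. I left it.
- **Measurement limits:** The camera views disagreed with each other by 2–3 mm on the rack's position, so I judged each placement against the rack in the same picture.
- **Bottom boards and other things:** I saw no shift of the bottom boards or the rule, jar or dish. I took no closing picture of the paper sheet, so the stub, bark and disc were not rechecked at the end.

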